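# Load connectors into the check station

## Task

Pull the check station's tray out, set every connector housing on the bench flat and square in a tray pocket of its own (any pocket), and press each housing's grey locking cap down until it is fully home. Then push the tray fully in under the hood with all of them still seated; leave the black roll standing just right of the station where it is.

Things in the scene. Friction and masses are not known exactly. Their poses are not given: they have to be found in the camera images.
- station: connector check station fixed to the bench: base 250 x 414 x 10 mm, a grey reader box 110 mm high at its far end, before it a clear-topped hood with a blue front lintel (top 74, underside 67 mm above the bench; front edge at station x = +16 mm). Origin: on the bench under the middle; x points from the open front (robot's side) to the reader box, y left
- tray (a joint): slide of the station's tray: 0 = pushed fully in under the hood, 0.12 m = pulled fully out towards the robot (station -x). Stays where it is left (friction about 2.5 N)
- tray_grip (a point): middle of the tray's upright black grip, a plate 14 mm thick along station x, 46 mm wide along y, in the middle of the tray's front; this point is 45 mm above the bench, 20 mm below its top. Free by 45 mm on both sides along station x; with the tray in, the hood's lintel stands 34 mm beyond its far face
- pocket0 (a point): middle of the floor of pocket 0 in the tray (0 rightmost to 4 leftmost seen from the robot, 72 mm apart along station y, 75 mm beyond the grip; moves with the tray). Pocket 63 mm long along station y, 35 mm wide along station x, walls 12 mm high; floor 20 mm above the bench; axes as the station's
- pocket1 (a point): middle of the floor of pocket 1 in the tray (0 rightmost to 4 leftmost seen from the robot, 72 mm apart along station y, 75 mm beyond the grip; moves with the tray). Pocket 63 mm long along station y, 35 mm wide along station x, walls 12 mm high; floor 20 mm above the bench; axes as the station's
- pocket2 (a point): middle of the floor of pocket 2 in the tray (0 rightmost to 4 leftmost seen from the robot, 72 mm apart along station y, 75 mm beyond the grip; moves with the tray). Pocket 63 mm long along station y, 35 mm wide along station x, walls 12 mm high; floor 20 mm above the bench; axes as the station's
- pocket3 (a point): middle of the floor of pocket 3 in the tray (0 rightmost to 4 leftmost seen from the robot, 72 mm apart along station y, 75 mm beyond the grip; moves with the tray). Pocket 63 mm long along station y, 35 mm wide along station x, walls 12 mm high; floor 20 mm above the bench; axes as the station's
- pocket4 (a point): middle of the floor of pocket 4 in the tray (0 rightmost to 4 leftmost seen from the robot, 72 mm apart along station y, 75 mm beyond the grip; moves with the tray). Pocket 63 mm long along station y, 35 mm wide along station x, walls 12 mm high; floor 20 mm above the bench; axes as the station's
- housing0: black plastic connector housing, a block 60 mm long (own x), 32 mm wide (own y), 34 mm high, foot bevelled 1.5 mm, about 80 g with its grey cap on top; origin: centre of its underside, z up. The same either way round. It fits any pocket, long side along the pocket. May be absent
- cap0 (a joint): grey locking cap on top of housing 0, 46 x 24 x 8 mm, on a stiff vertical slide that holds it wherever it is left (about 6 N to move): 0 = pressed fully home, its top then 42 mm above the housing's underside; 0.010 m = fully raised
- cap0_top (a point): middle of the top face of the cap of housing 0
- housing1: black plastic connector housing, a block 60 mm long (own x), 32 mm wide (own y), 34 mm high, foot bevelled 1.5 mm, about 80 g with its grey cap on top; origin: centre of its underside, z up. The same either way round. It fits any pocket, long side along the pocket. May be absent
- cap1 (a joint): grey locking cap on top of housing 1, 46 x 24 x 8 mm, on a stiff vertical slide that holds it wherever it is left (about 6 N to move): 0 = pressed fully home, its top then 42 mm above the housing's underside; 0.010 m = fully raised
- cap1_top (a point): middle of the top face of the cap of housing 1
- housing2: black plastic connector housing, a block 60 mm long (own x), 32 mm wide (own y), 34 mm high, foot bevelled 1.5 mm, about 80 g with its grey cap on top; origin: centre of its underside, z up. The same either way round. It fits any pocket, long side along the pocket. May be absent
- cap2 (a joint): grey locking cap on top of housing 2, 46 x 24 x 8 mm, on a stiff vertical slide that holds it wherever it is left (about 6 N to move): 0 = pressed fully home, its top then 42 mm above the housing's underside; 0.010 m = fully raised
- cap2_top (a point): middle of the top face of the cap of housing 2
- housing3: black plastic connector housing, a block 60 mm long (own x), 32 mm wide (own y), 34 mm high, foot bevelled 1.5 mm, about 80 g with its grey cap on top; origin: centre of its underside, z up. The same either way round. It fits any pocket, long side along the pocket. May be absent
- cap3 (a joint): grey locking cap on top of housing 3, 46 x 24 x 8 mm, on a stiff vertical slide that holds it wherever it is left (about 6 N to move): 0 = pressed fully home, its top then 42 mm above the housing's underside; 0.010 m = fully raised
- cap3_top (a point): middle of the top face of the cap of housing 3
- housing4: black plastic connector housing, a block 60 mm long (own x), 32 mm wide (own y), 34 mm high, foot bevelled 1.5 mm, about 80 g with its grey cap on top; origin: centre of its underside, z up. The same either way round. It fits any pocket, long side along the pocket. May be absent
- cap4 (a joint): grey locking cap on top of housing 4, 46 x 24 x 8 mm, on a stiff vertical slide that holds it wherever it is left (about 6 N to move): 0 = pressed fully home, its top then 42 mm above the housing's underside; 0.010 m = fully raised
- cap4_top (a point): middle of the top face of the cap of housing 4
- roll_a: the one to the right of the station: shrink-wrapped black tape roll standing upright on the bench, 60 mm across, 85 mm high, bystander; origin under its middle
Mind the look-alikes: they are no part of the job. What is shaped like the housing3 but blue is not meant.

How it is judged:
On the way, in this order (a step that is already met when the one before it is completed fails the run):
1. the tray is pulled out (more than 100 mm) (value of joint tray above 0.1 m), for 0.2 s.
2. every housing is seated in a pocket and its cap pressed home (((horizontal distance between housing0 and pocket0 below 0.004 m and z of housing0 in the frame of pocket0 between -0.004 and 0.0025 m and angle between the z axis of housing0 and the z axis of pocket0, either way round below 0.06 rad and angle between the x axis of housing0 and the y axis of pocket0, either way round below 0.1 rad) or (horizontal distance between housing0 and pocket1 below 0.004 m and z of housing0 in the frame of pocket1 between -0.004 and 0.0025 m and angle between the z axis of housing0 and the z axis of pocket1, either way round below 0.06 rad and angle between the x axis of housing0 and the y axis of pocket1, either way round below 0.1 rad) or (horizontal distance between housing0 and pocket2 below 0.004 m and z of housing0 in the frame of pocket2 between -0.004 and 0.0025 m and angle between the z axis of housing0 and the z axis of pocket2, either way round below 0.06 rad and angle between the x axis of housing0 and the y axis of pocket2, either way round below 0.1 rad) or (horizontal distance between housing0 and pocket3 below 0.004 m and z of housing0 in the frame of pocket3 between -0.004 and 0.0025 m and angle between the z axis of housing0 and the z axis of pocket3, either way round below 0.06 rad and angle between the x axis of housing0 and the y axis of pocket3, either way round below 0.1 rad) or (horizontal distance between housing0 and pocket4 below 0.004 m and z of housing0 in the frame of pocket4 between -0.004 and 0.0025 m and angle between the z axis of housing0 and the z axis of pocket4, either way round below 0.06 rad and angle between the x axis of housing0 and the y axis of pocket4, either way round below 0.1 rad)) and ((horizontal distance between housing1 and pocket0 below 0.004 m and z of housing1 in the frame of pocket0 between -0.004 and 0.0025 m and angle between the z axis of housing1 and the z axis of pocket0, either way round below 0.06 rad and angle between the x axis of housing1 and the y axis of pocket0, either way round below 0.1 rad) or (horizontal distance between housing1 and pocket1 below 0.004 m and z of housing1 in the frame of pocket1 between -0.004 and 0.0025 m and angle between the z axis of housing1 and the z axis of pocket1, either way round below 0.06 rad and angle between the x axis of housing1 and the y axis of pocket1, either way round below 0.1 rad) or (horizontal distance between housing1 and pocket2 below 0.004 m and z of housing1 in the frame of pocket2 between -0.004 and 0.0025 m and angle between the z axis of housing1 and the z axis of pocket2, either way round below 0.06 rad and angle between the x axis of housing1 and the y axis of pocket2, either way round below 0.1 rad) or (horizontal distance between housing1 and pocket3 below 0.004 m and z of housing1 in the frame of pocket3 between -0.004 and 0.0025 m and angle between the z axis of housing1 and the z axis of pocket3, either way round below 0.06 rad and angle between the x axis of housing1 and the y axis of pocket3, either way round below 0.1 rad) or (horizontal distance between housing1 and pocket4 below 0.004 m and z of housing1 in the frame of pocket4 between -0.004 and 0.0025 m and angle between the z axis of housing1 and the z axis of pocket4, either way round below 0.06 rad and angle between the x axis of housing1 and the y axis of pocket4, either way round below 0.1 rad)) and ((horizontal distance between housing2 and pocket0 below 0.004 m and z of housing2 in the frame of pocket0 between -0.004 and 0.0025 m and angle between the z axis of housing2 and the z axis of pocket0, either way round below 0.06 rad and angle between the x axis of housing2 and the y axis of pocket0, either way round below 0.1 rad) or (horizontal distance between housing2 and pocket1 below 0.004 m and z of housing2 in the frame of pocket1 between -0.004 and 0.0025 m and angle between the z axis of housing2 and the z axis of pocket1, either way round below 0.06 rad and angle between the x axis of housing2 and the y axis of pocket1, either way round below 0.1 rad) or (horizontal distance between housing2 and pocket2 below 0.004 m and z of housing2 in the frame of pocket2 between -0.004 and 0.0025 m and angle between the z axis of housing2 and the z axis of pocket2, either way round below 0.06 rad and angle between the x axis of housing2 and the y axis of pocket2, either way round below 0.1 rad) or (horizontal distance between housing2 and pocket3 below 0.004 m and z of housing2 in the frame of pocket3 between -0.004 and 0.0025 m and angle between the z axis of housing2 and the z axis of pocket3, either way round below 0.06 rad and angle between the x axis of housing2 and the y axis of pocket3, either way round below 0.1 rad) or (horizontal distance between housing2 and pocket4 below 0.004 m and z of housing2 in the frame of pocket4 between -0.004 and 0.0025 m and angle between the z axis of housing2 and the z axis of pocket4, either way round below 0.06 rad and angle between the x axis of housing2 and the y axis of pocket4, either way round below 0.1 rad)) and ((horizontal distance between housing3 and pocket0 below 0.004 m and z of housing3 in the frame of pocket0 between -0.004 and 0.0025 m and angle between the z axis of housing3 and the z axis of pocket0, either way round below 0.06 rad and angle between the x axis of housing3 and the y axis of pocket0, either way round below 0.1 rad) or (horizontal distance between housing3 and pocket1 below 0.004 m and z of housing3 in the frame of pocket1 between -0.004 and 0.0025 m and angle between the z axis of housing3 and the z axis of pocket1, either way round below 0.06 rad and angle between the x axis of housing3 and the y axis of pocket1, either way round below 0.1 rad) or (horizontal distance between housing3 and pocket2 below 0.004 m and z of housing3 in the frame of pocket2 between -0.004 and 0.0025 m and angle between the z axis of housing3 and the z axis of pocket2, either way round below 0.06 rad and angle between the x axis of housing3 and the y axis of pocket2, either way round below 0.1 rad) or (horizontal distance between housing3 and pocket3 below 0.004 m and z of housing3 in the frame of pocket3 between -0.004 and 0.0025 m and angle between the z axis of housing3 and the z axis of pocket3, either way round below 0.06 rad and angle between the x axis of housing3 and the y axis of pocket3, either way round below 0.1 rad) or (horizontal distance between housing3 and pocket4 below 0.004 m and z of housing3 in the frame of pocket4 between -0.004 and 0.0025 m and angle between the z axis of housing3 and the z axis of pocket4, either way round below 0.06 rad and angle between the x axis of housing3 and the y axis of pocket4, either way round below 0.1 rad)) and ((horizontal distance between housing4 and pocket0 below 0.004 m and z of housing4 in the frame of pocket0 between -0.004 and 0.0025 m and angle between the z axis of housing4 and the z axis of pocket0, either way round below 0.06 rad and angle between the x axis of housing4 and the y axis of pocket0, either way round below 0.1 rad) or (horizontal distance between housing4 and pocket1 below 0.004 m and z of housing4 in the frame of pocket1 between -0.004 and 0.0025 m and angle between the z axis of housing4 and the z axis of pocket1, either way round below 0.06 rad and angle between the x axis of housing4 and the y axis of pocket1, either way round below 0.1 rad) or (horizontal distance between housing4 and pocket2 below 0.004 m and z of housing4 in the frame of pocket2 between -0.004 and 0.0025 m and angle between the z axis of housing4 and the z axis of pocket2, either way round below 0.06 rad and angle between the x axis of housing4 and the y axis of pocket2, either way round below 0.1 rad) or (horizontal distance between housing4 and pocket3 below 0.004 m and z of housing4 in the frame of pocket3 between -0.004 and 0.0025 m and angle between the z axis of housing4 and the z axis of pocket3, either way round below 0.06 rad and angle between the x axis of housing4 and the y axis of pocket3, either way round below 0.1 rad) or (horizontal distance between housing4 and pocket4 below 0.004 m and z of housing4 in the frame of pocket4 between -0.004 and 0.0025 m and angle between the z axis of housing4 and the z axis of pocket4, either way round below 0.06 rad and angle between the x axis of housing4 and the y axis of pocket4, either way round below 0.1 rad)) and value of joint each of cap0, cap1, cap2, cap3, cap4 below 0.002 m), for 0.2 s.
3. the tray is pushed fully in (value of joint tray below 0.005 m), for 0.2 s.
At the end, for the whole second after the job is handed in: The tray is in to within 5 mm; every housing present lies in a pocket (centre within 4 mm, underside within 2.5 mm of the pocket floor, flat to 0.06 rad, square to 0.1 rad), at rest, with its cap within 2 mm of fully home (all of step 2 and value of joint tray below 0.005 m and linear speed of each of housing0, housing1, housing2, housing3, housing4 below 0.03 m/s); the robot touches nothing.
It fails at once if the black roll right of the station is shifted by more than 5 cm or knocked over (distance of roll_a from where it was at the start of the episode above 0.05 m or angle between roll_a's own z axis and vertical above 0.6 rad).
Of housing0, housing1, housing2, housing3, housing4 only 3 to 5 are there at a start; the rules pass over those that are not, and their reading is None.
At some moment in a run one of housing0, housing1, housing2, housing3, housing4 may be knocked a few centimetres aside while the robot is not near it.
Once in a run the grip may slacken for a moment while it holds something.
It also fails if it takes over 210 s, if anything falls off the work surface, if the arm or the gripper's body presses on something with over 40 N, if the wrist force passes 120 N, or if a joint passes its speed limit or range.

## Robot

A 6-joint arm with a two-finger parallel gripper is mounted at the origin on the work surface. World frame = base frame: x ahead of the robot, y to its left, z up, the work surface at z = 0. Lengths are in m, angles in rad, forces in N, time in s.
With the tool pointing down it reaches from about 0.25 to 0.775 m from the base axis. Payload 4 kg.
Tool frame: the origin (TCP) lies on the centre line of the jaws, within the pads' length; the fingertips stand 25 mm ahead of it and the grasp point (between the pads) lies 6 mm ahead of it; x points along the fingers, y is the direction in which the jaws open and shut, and the axes are right-handed (so a half turn about x gives the same grasp; the last joint's range is limited). The gripper opens to 85 mm and grips with 20 to 120 N. Pads are 22 mm wide; open, the fingers measure 114 mm over their backs; the gripper's body (76 mm by 85 mm) begins 54 mm behind the grasp point. The pads swing forward as they close: fully open they stand 13 mm farther back than shut.
Start: joints at [1.169, 0.087, 1.371, -0, 1.684, -0.103], TCP at [0.162, 0.526, 0.256] pointing down, gripper open.
Joint ranges: [-3.1, 3.1], [-0.76, 2.03], [0.27, 2.55], [-1.08, 4.22], [0.17, 2.65], [-2.57, 2.57]. Speed limits (rad/s): [2.79, 2.79, 3.14, 3.14, 3.14, 3.14].

## Interface

Orientations are given as a unit quaternion [x, y, z, w].
In Python, from plant import robot gives the robot as it stands. The module is installed in compiled form; this text tells all that it offers.
- The arm moves only by the tool apply_moves, never from a script. Its argument "rows" is a list of rows, each a list of 4 numbers: the shift along the tool's x, y, z in cm, then the turn about the tool's x in rad. In form: [[dx, dy, dz, spin], ...]. A call has 1 to 12 rows; each row is the pose to reach, as a shift and turn from the pose commanded when the call began, along the tool's axes at that moment; what a row does not reach only later rows make up. A row lasts 1/12 s, in which the tool goes at most 41.7 mm and 7.16 degrees, less where a joint would pass 70% of its speed; a pose out of reach is approached as far as the arm can. A call with a gripper value outside its range is refused whole. "claw" is the finger opening in cm, from 0 to 8.54, set as the call begins (left out, the last holds). The fingers move at their own pace and stop on an object; the grip force is fixed at half the most. Time passes only in rows, so rows that repeat a pose let the fingers close. It gives the time, the measured TCP pose, the force and the opening at its end, in the units of the state.
- robot.state(): the state, without advancing time (a new reading comes with each control period).
- robot.grab_frame(name): name is "side" or "top" or "wrist"; returns the picture (400x640x3 uint8, blue, green, red); there is no depth.
- robot.camera_params(name): a dict with "mtx" (3x3 intrinsics, pixels), "world_to_cam" (4x4, takes a point from world to camera coordinates); the wrist camera has in their place "mount" (4x4, takes a point from camera to tool coordinates, whose origin is the TCP and whose axes are the tool frame's). Camera axes: x right, y down, z forward; pixel columns grow to the right and rows downward; lengths in m; the calibration is good to about 2 mm. A picture is of the moment at which its call begins: read the wrist's pose just before it. camera_params takes no time and is no camera call.
- robot.hand_in(): hands the job in, once; it reports no verdict.
The state is a dict: "time": time; "q": joint angles; "qd": joint speeds; "joint_efforts": joint torques, N m; "ee_pos": TCP position; "orientation": TCP orientation; "force": force on the tool from outside, world axes, zero at the start; "moment": the same for the moment, N m; "opening": finger opening in m.
Only numpy, scipy, OpenCV 4.12 (cv2) and the standard library are available. Lean on these libraries where they do the work, as an engineer would, in place of code of your own. Each camera call takes 0.05 s, during which the arm holds its last target.

## Working session

There is one attempt and no reset: what is moved stays moved. The work goes in short steps, Python scripts to look and compute and a tool call to move; the robot and the scene stay as the last step left them, time stands still between calls to the robot, and variables do not carry over. Pictures are saved under pics/ and viewed, and the job is handed in when it is done.

Besides the shell and the picture viewer there is one more tool, called after "Call:" as name(argument=value, ...), one argument or row to a line, values as JSON. apply_moves: Moves the arm, as the interface text tells. Its arguments: {"type":"object","properties":{"rows":{"type":"array"},"claw":{"type":"number"}},"required":["rows"]}

```bash
mkdir -p pics; ls
python3 - <<'E'
from plant import robot
import cv2, numpy as np
np.set_printoptions(precision=4,suppress=True)
s=robot.state();print(s)
for n in ("side","top","wrist"):
    cv2.imwrite(f"pics/a_{n}.png",robot.grab_frame(n)); print(n,robot.camera_params(n))
E
```

```text
pics
{'time': 0.0, 'q': array([ 1.1689,  0.088 ,  1.3723, -0.    ,  1.6836, -0.1031]), 'qd': array([ 0.0012,  0.0005, -0.0015, -0.0006,  0.0009, -0.0026]), 'joint_efforts': array([ -0.0005, -35.1859, -31.3277,  -0.0002,   0.0107,   0.    ]), 'ee_pos': array([0.1617, 0.5252, 0.2551]), 'orientation': array([ 0.1045,  0.6994, -0.1061,  0.699 ]), 'force': array([0.6038, 0.0262, 0.1974]), 'moment': array([-0.0439,  0.0325,  0.016 ]), 'opening': 0.08551494512646594}
side {'mtx': array([[419.6787,   0.    , 312.1714],
       [  0.    , 419.6787, 199.7883],
       [  0.    ,   0.    ,   1.    ]]), 'world_to_cam': array([[ 0.9904, -0.1382, -0.0033, -0.5636],
       [-0.0876, -0.6095, -0.7879,  0.0941],
       [ 0.1069,  0.7807, -0.6157,  1.0376],
       [ 0.    ,  0.    ,  0.    ,  1.    ]])}
top {'mtx': array([[480.8595,   0.    , 318.7172],
       [  0.    , 480.8595, 200.2472],
       [  0.    ,   0.    ,   1.    ]]), 'world_to_cam': array([[ 0.0232, -0.9997, -0.0012,  0.0177],
       [-0.9838, -0.0226, -0.1776,  0.5588],
       [ 0.1775,  0.0053, -0.9841,  1.2233],
       [ 0.    ,  0.    ,  0.    ,  1.    ]])}
wrist {'mtx': array([[306.7163,   0.    , 322.1725],
       [  0.    , 306.7163, 197.8815],
       [  0.    ,   0.    ,   1.    ]]), 'mount': array([[ 0.0001, -0.281 ,  0.9597, -0.1183],
       [ 1.    , -0.0009, -0.0003, -0.0005],
       [ 0.0009,  0.9597,  0.281 , -0.0713],
       [ 0.    ,  0.    ,  0.    ,  1.    ]])}
```

View pics/a_top.png

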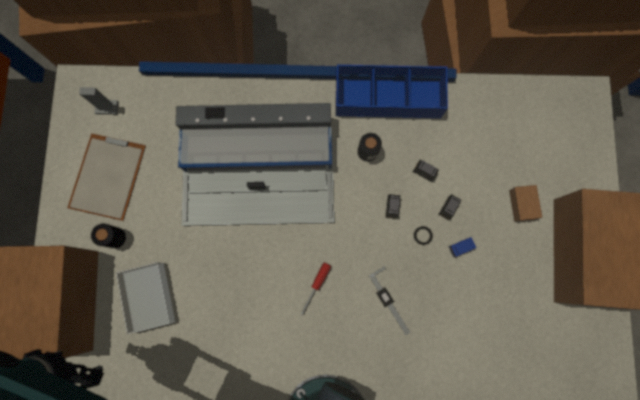

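View pics/a_side.png

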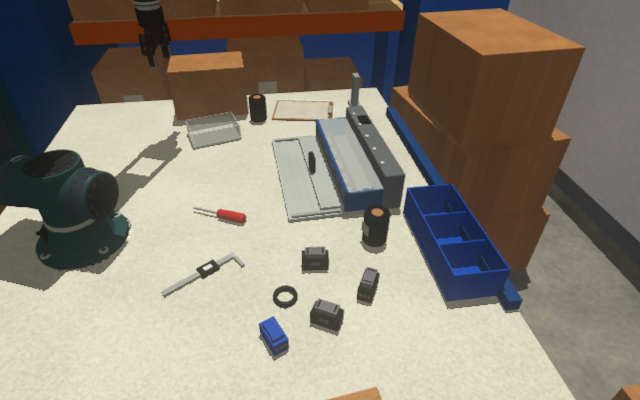

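View pics/a_wrist.png

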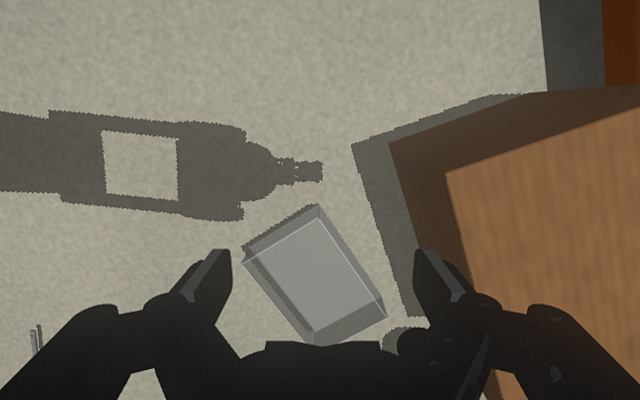

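Housing candidates in the top view are the dark blocks at (427,170), (393,206) and (451,207). Look-alikes are the blue block at (462,246), the rolls at (370,146) and (108,236), the black ring at (423,235) and the grip at (258,186). I'll check these in a close crop.

```bash
cat > h.py <<'E'
from plant import robot
import cv2, numpy as np
from scipy.spatial.transform import Rotation as R
np.set_printoptions(precision=4,suppress=True)
def ray(name,px,st=None):
    p=robot.camera_params(name); K=p['mtx']
    d=np.linalg.inv(K)@np.array([px[0],px[1],1.])
    if name=='wrist':
        st=st or robot.state(); M=p['mount']; T=np.eye(4); T[:3,:3]=R.from_quat(st['orientation']).as_matrix(); T[:3,3]=st['ee_pos']
        C=T@M
    else: C=np.linalg.inv(p['world_to_cam'])
    return C[:3,3], C[:3,:3]@d
def onplane(name,px,z,st=None):
    o,d=ray(name,px,st); return o+d*(z-o[2])/d[2]
def project(name,P,st=None):
    p=robot.camera_params(name)
    if name=='wrist':
        st=st or robot.state(); T=np.eye(4); T[:3,:3]=R.from_quat(st['orientation']).as_matrix(); T[:3,3]=st['ee_pos']
        W=np.linalg.inv(T@p['mount'])
    else: W=p['world_to_cam']
    c=W@np.append(P,1); u=p['mtx']@c[:3]; return u[:2]/u[2]
def save(name,img,box=None,s=1):
    if box: x0,y0,x1,y1=box; img=img[y0:y1,x0:x1]
    if s!=1: img=cv2.resize(img,None,fx=s,fy=s,interpolation=cv2.INTER_CUBIC)
    cv2.imwrite('pics/'+name,img)
def go(target,yaw=None,st=None):
    """print tool-frame move (cm) to bring TCP to target (world), jaw axis (tool y) at world angle yaw mod pi"""
    st=st or robot.state(); M=R.from_quat(st['orientation']).as_matrix()
    d=M.T@(np.array(target)-st['ee_pos'])*100
    sp=0.
    if yaw is not None:
        cur=np.arctan2(M[1,1],M[0,1]); e=(yaw-cur+np.pi/2)%np.pi-np.pi/2
        sp=-e  # tool x down: + turn about x lowers world yaw
    print('move',d.round(2),'spin',round(sp,3),'q6',st['q'][5].round(3),'tcp',st['ee_pos'],'q',st['q'])
E
python3 - <<'E'
from h import *
im=cv2.imread('pics/a_top.png')
save('b1.png',im,(165,90,345,240),4.4); save('b2.png',im,(340,120,500,270),4)
E
```

```text
(no output)
```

View pics/b1.png

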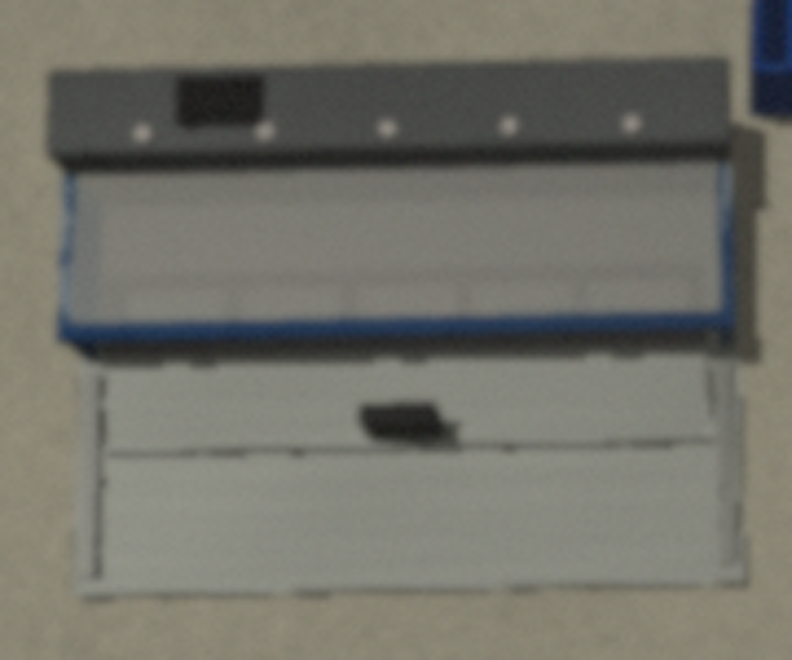

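View pics/b2.png

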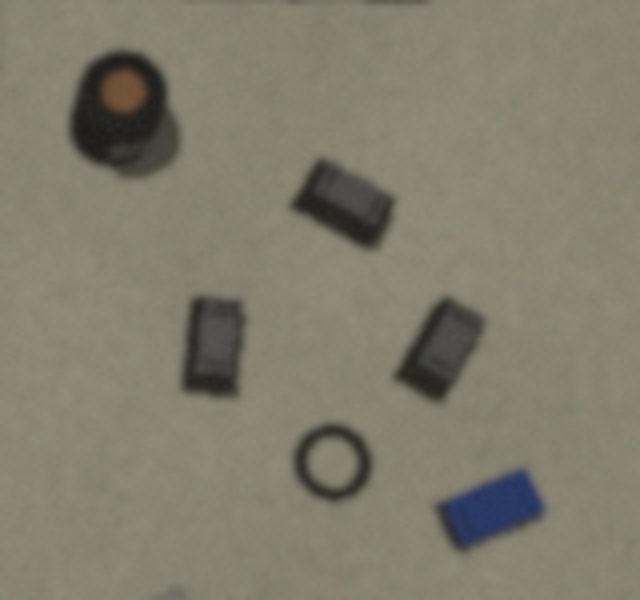

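The crop shows three black housings with grey caps: A at crop (345,200), B at (213,345), C at (442,348). The blue block at (492,508) is the decoy. Next I'll measure the station and the housings.

Run:
```python
from h import *
c=lambda x,y:(165+x/4.4,90+y/4.4)
fl=onplane('top',c(82,597),.01);fr=onplane('top',c(743,584),.01)
ll=onplane('top',c(62,336),.074);lr=onplane('top',c(733,324),.074)
bl=onplane('top',c(50,72),.11);br=onplane('top',c(728,60),.11)
for a,b in((fl,fr),(ll,lr),(bl,br)):
    d=a-b; print(a,b,np.linalg.norm(d),'yaw',np.arctan2(d[1],d[0])-np.pi/2,'mid',(a+b)/2)
im=cv2.imread('pics/a_top.png')
hsv=cv2.cvtColor(im,cv2.COLOR_BGR2HSV)
# grip top
g=cv2.cvtColor(im,cv2.COLOR_BGR2GRAY)
print('grip',onplane('top',c(398,405),.065),onplane('top',c(398,420),.065))
m=((g<85)&(hsv[...,1]<110)).astype(np.uint8)
sub=np.zeros_like(m); sub[155:225,380:470]=m[155:225,380:470]
cs,_=cv2.findContours(sub,cv2.RETR_EXTERNAL,cv2.CHAIN_APPROX_NONE)
for k in cs:
    if cv2.contourArea(k)>60:
        r=cv2.minAreaRect(k);print(r,cv2.contourArea(k),onplane('top',r[0],.035))
```

```text
[0.4871 0.3949 0.01  ] [ 0.5046 -0.0117  0.01  ] 0.4068771319397572 yaw 0.04284648543196523 mid [0.4958 0.1916 0.01  ]
[0.6361 0.3999 0.074 ] [ 0.6527 -0.0012  0.074 ] 0.40143147877915486 yaw 0.0413082989543645 mid [0.6444 0.1994 0.074 ]
[0.7883 0.4081 0.11  ] [0.8049 0.0055 0.11  ] 0.4029338604369949 yaw 0.04138765661364352 mid [0.7966 0.2068 0.11  ]
grip [0.6005 0.1983 0.065 ] [0.5913 0.1979 0.065 ]
((449.72308349609375, 206.98464965820312), (13.643818855285645, 23.814666748046875), 29.744882583618164) 286.5 [ 0.5507 -0.3197  0.035 ]
((392.9306945800781, 206.19308471679688), (13.433002471923828, 23.681886672973633), 5.710593223571777) 277.5 [ 0.5494 -0.168   0.035 ]
((425.84619140625, 170.76922607421875), (23.31852912902832, 14.139958381652832), 29.74488067626953) 291.0 [ 0.6488 -0.2576  0.035 ]
```

Run:
```python
from h import *
go([.56,.196,.24],.0415)
```

```text
move [  1.56 -19.75  47.75] spin 1.231 q6 -0.103 tcp [0.1618 0.5253 0.2554] q [ 1.1689  0.0878  1.3719  0.      1.6836 -0.1031]
```

Call:
apply_moves(
  rows=[
    [1.5,-19.75,47.75,1.231],
    [1.5,-19.75,47.75,1.231],
    [1.5,-19.75,47.75,1.231],
    [1.5,-19.75,47.75,1.231],
    [1.5,-19.75,47.75,1.231],
    [1.5,-19.75,47.75,1.231],
    [1.5,-19.75,47.75,1.231],
    [1.5,-19.75,47.75,1.231],
    [1.5,-19.75,47.75,1.231],
    [1.5,-19.75,47.75,1.231],
    [1.5,-19.75,47.75,1.231],
    [1.5,-19.75,47.75,1.231],
  ],
  claw=4.0,
)

```text
time: 1.15
ee_pos: [0.5482, 0.2054, 0.2414]
orientation: [0.49, 0.51, -0.49, 0.51]
force: [1.2, 0.4, 0.2]
opening: 0.0402
```

Call:
apply_moves(
  rows=[
    [0.1,1.0,1.0,0],
    [0.1,1.0,1.0,0],
    [0.1,1.0,1.0,0],
  ],
)

```text
time: 1.4
ee_pos: [0.5573, 0.1972, 0.2399]
orientation: [0.49, 0.51, -0.49, 0.509]
force: [-0.6, -0.0, 0.3]
opening: 0.0399
```

Run:
```python
from h import *
st=robot.state(); print(st['ee_pos'],st['q'],st['orientation'], R.from_quat(st['orientation']).as_matrix())
im=robot.grab_frame('wrist'); save('c.png',im)
```

```text
[0.5573 0.1972 0.2399] [0.2437 0.184  1.2947 0.0009 1.665  0.2043] [ 0.4896  0.5104 -0.4905  0.5091] [[-0.0023  0.9992  0.0395]
 [ 0.0004  0.0395 -0.9992]
 [-1.     -0.0023 -0.0005]]
```

View pics/c.png

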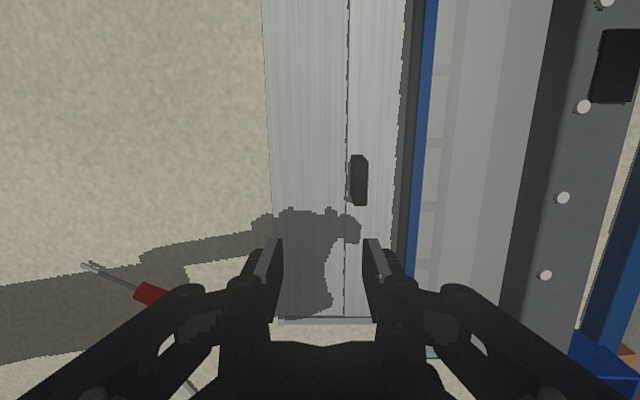

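Run:
```python
from h import *
im=cv2.imread('pics/c.png'); save('c2.png',im,(250,120,470,270),3.6)
```

```text
(no output)
```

View pics/c2.png

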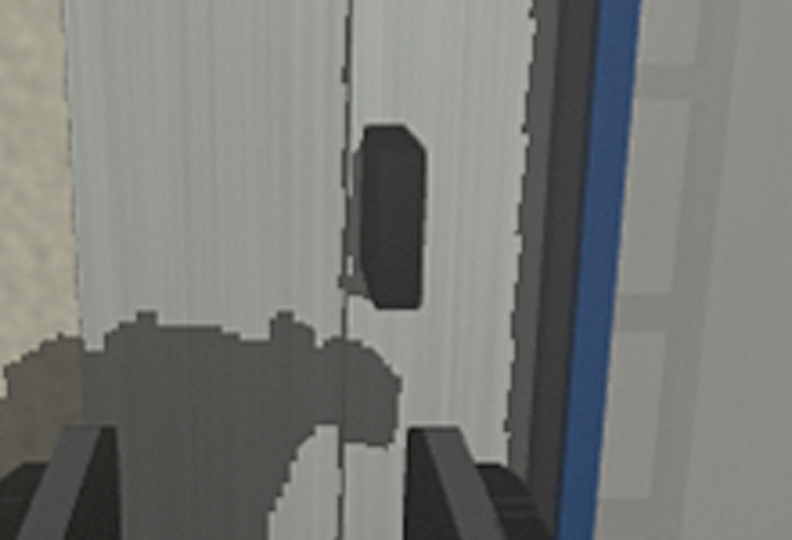

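Run:
```python
from h import *
st=robot.state()
p=onplane('wrist',(360.3,181),.065,st);print(p)
# lintel front edge top, two points
a=onplane('wrist',(250+597/3.6,120),.074,st);b=onplane('wrist',(250+560/3.6,120+500/3.6),.074,st);d=a-b
print(a,b,np.arctan2(d[1],d[0])-np.pi/2)
go([p[0],p[1],.056],.0415)
```

```text
[0.5937 0.2019 0.065 ]
[0.6382 0.2621 0.074 ] [0.645 0.124 0.074] 0.04954585361039676
move [18.43  3.73 -0.21] spin -0.0 q6 0.204 tcp [0.5568 0.1981 0.2404] q [0.2454 0.1828 1.2951 0.001  1.665  0.2042]
```

Call:
apply_moves(
  rows=[
    [4,4.0,-0.2,0],
    [8,4.0,-0.2,0],
    [12,4.0,-0.2,0],
    [14,4.0,-0.2,0],
    [16,4.0,-0.2,0],
    [17,4.0,-0.2,0],
    [18,4.0,-0.2,0],
    [18.4,4.0,-0.2,0],
    [18.4,4.0,-0.2,0],
  ],
)

```text
time: 2.2
ee_pos: [0.5972, 0.202, 0.0573]
orientation: [0.49, 0.51, -0.489, 0.51]
force: [0.6, -0.0, -0.4]
opening: 0.04
```

Call:
apply_moves(
  rows=[
    [0,0,0,0],
    [0,0,0,0],
    [0,0,0,0],
    [0,0,0,0],
    [0,0,0,0],
    [0,0,0,0],
  ],
  claw=0.8,
)

```text
time: 2.7
ee_pos: [0.598, 0.2017, 0.0591]
orientation: [0.49, 0.51, -0.489, 0.511]
force: [-3.5, -0.2, 6.1]
opening: 0.0131
```

Call:
apply_moves(
  rows=[
    [0,-0.5,0,0],
    [0,-1.5,0,0],
    [0,-3,0,0],
    [0,-4.5,0,0],
    [0,-6,0,0],
    [0,-7.5,0,0],
    [0,-9,0,0],
    [0,-10.3,0,0],
    [0,-11.2,0,0],
    [0,-11.8,0,0],
    [0,-12,0,0],
    [0,-12,0,0],
  ],
)

```text
time: 3.7
ee_pos: [0.4807, 0.1964, 0.0591]
orientation: [0.492, 0.508, -0.487, 0.512]
force: [7.5, 0.6, 1.8]
opening: 0.0135
```

Call:
apply_moves(
  rows=[
    [0,0,0,0],
    [0,0,0,0],
    [0,0,0,0],
    [-2,0,0,0],
    [-5,0,0,0],
    [-9,0,0,0],
    [-13,2,0,0],
    [-17,5,0,0],
    [-21,8,0,0],
    [-21,8,0,0],
    [-21,8,0,0],
  ],
  claw=4.0,
)

```text
time: 4.62
ee_pos: [0.5608, 0.1997, 0.2716]
orientation: [0.493, 0.508, -0.487, 0.512]
force: [-0.4, -0.2, -0.5]
opening: 0.0401
```

Run:
```python
from h import *
st=robot.state(); print(st['ee_pos'])
im=robot.grab_frame('wrist'); save('d.png',im)
t=robot.grab_frame('top'); cv2.imwrite('pics/d_top.png',t); save('d_t.png',t,(165,90,485,270),2.5)
```

```text
[0.5608 0.1997 0.2716]
```

View pics/d.png

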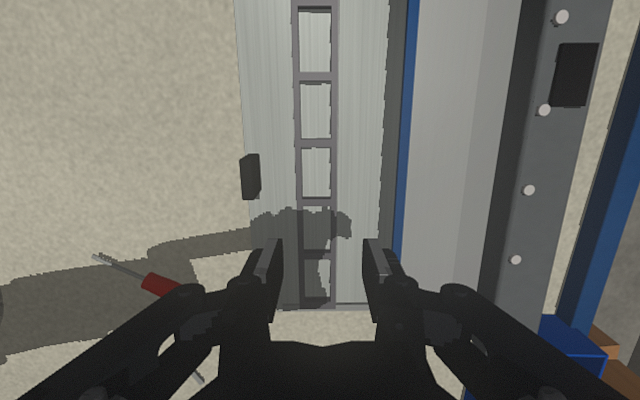

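View pics/d_t.png

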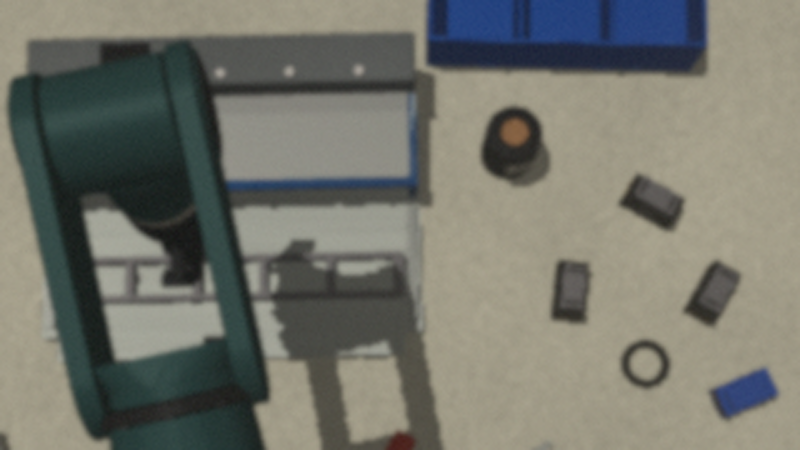

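Run:
```python
from h import *
im=cv2.imread('pics/d.png'); save('d2.png',im,(230,0,350,120),5);save('d3.png',im,(230,120,350,240),5)
```

```text
(no output)
```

View pics/d2.png

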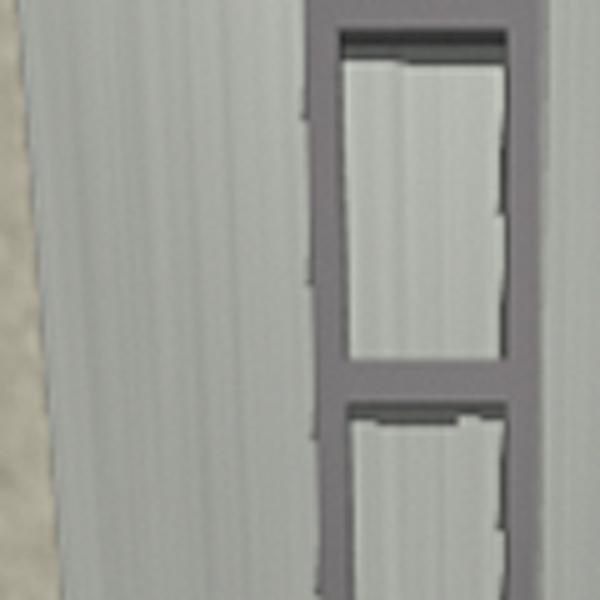

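View pics/d3.png

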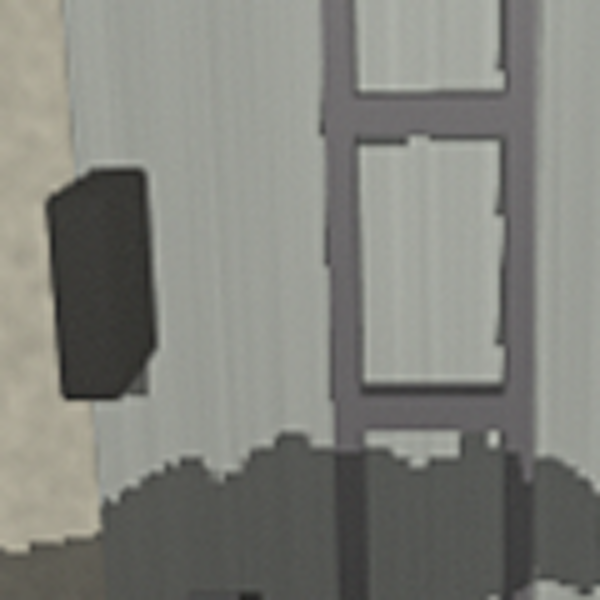

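Run:
```python
from h import *
st=robot.state()
A=lambda x,y:(230+x/5,y/5); B=lambda x,y:(230+x/5,120+y/5)
P={4:[A(340,30),A(508,30),A(348,358),A(505,358)],3:[A(347,402),A(508,402),B(355,92),B(506,92)],2:[B(357,137),B(506,137),B(361,385),B(506,385)]}
C={}
for k,v in P.items():
    w=np.array([onplane('wrist',p,.032,st) for p in v]); C[k]=w.mean(0)
    e=w[:2].mean(0)-w[2:].mean(0)
    print(k,C[k],'L',np.linalg.norm(e),'W',np.linalg.norm(w[1]-w[0]),np.linalg.norm(w[3]-w[2]),'yaw',np.arctan2(e[1],e[0])-np.pi/2)
d=(C[4]-C[2]);print(np.linalg.norm(d)/2,np.arctan2(d[1],d[0])-np.pi/2)
# top cam: tray rim check at right end
```

```text
4 [0.5439 0.3382 0.032 ] L 0.06173858287633475 W 0.034006991602222245 0.03355614561851127 yaw 0.041707171769505
3 [0.5471 0.2678 0.032 ] L 0.061575578696869915 W 0.034670938972457696 0.034220841986314206 yaw 0.04473518100800433
2 [0.5503 0.1974 0.032 ] L 0.0589920907960045 W 0.03404429299269494 0.034697450817108365 yaw 0.042538385901821574
0.07044528909327115 0.04530477759140905
```

Run:
```python
from h import *
go([.549,-.168,.25],np.pi/2-.1)
```

```text
move [ 1.62 -2.32 36.68] spin -1.43 q6 0.207 tcp [0.5572 0.1995 0.2662] q [0.2479 0.1801 1.2476 0.0002 1.7151 0.2072]
```

Call:
apply_moves(
  rows=[
    [1.6,-2.3,36.7,1.71],
    [1.6,-2.3,36.7,1.71],
    [1.6,-2.3,36.7,1.71],
    [1.6,-2.3,36.7,1.71],
    [1.6,-2.3,36.7,1.71],
    [1.6,-2.3,36.7,1.71],
    [1.6,-2.3,36.7,1.71],
    [1.6,-2.3,36.7,1.71],
    [1.6,-2.3,36.7,1.71],
    [1.6,-2.3,36.7,1.71],
    [1.6,-2.3,36.7,1.71],
    [1.6,-2.3,36.7,1.71],
  ],
  claw=5.5,
)

```text
time: 5.72
ee_pos: [0.5473, -0.1681, 0.2473]
orientation: [-0.704, -0.038, 0.708, -0.036]
force: [0.4, 0.5, -0.9]
opening: 0.0549
```

Run:
```python
from h import *
go([.549,-.168,.25],np.pi/2-.1)
```

```text
move [-0.27  0.01 -0.17] spin 0.204 q6 1.07 tcp [ 0.5473 -0.1681  0.2473] q [-0.3971  0.1437  1.3263  0.0003  1.6783  1.0697]
```

Call:
apply_moves(
  rows=[
    [-0.3,0,-0.2,0.2],
    [-0.3,0,-0.2,0.2],
    [-0.3,0,-0.2,0.2],
  ],
)

```text
time: 5.97
ee_pos: [0.5498, -0.1669, 0.2509]
orientation: [-0.705, 0.031, 0.708, 0.032]
force: [-0.7, 0.5, -1.0]
opening: 0.0548
```

Run:
```python
from h import *
st=robot.state(); print(st['ee_pos'],st['q'])
im=robot.grab_frame('wrist'); save('e.png',im)
```

```text
[ 0.5498 -0.1669  0.2509] [-0.3935  0.1467  1.3157  0.0002  1.6847  1.2663]
```

View pics/e.png

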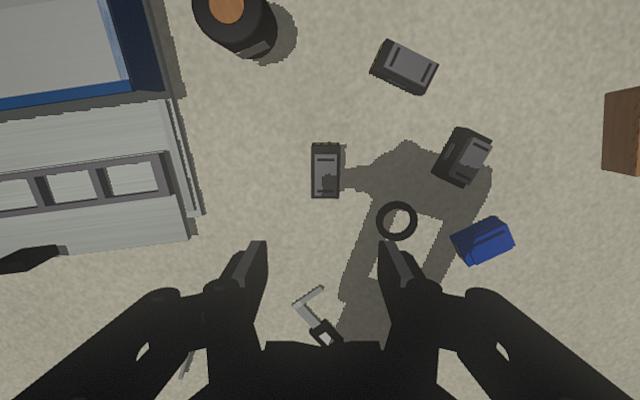

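Run:
```python
from h import *
im=cv2.imread('pics/e.png'); save('e2.png',im,(296,130,356,210),7); save('e3.png',im,(360,30,500,195),3.6)
```

```text
(no output)
```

View pics/e2.png

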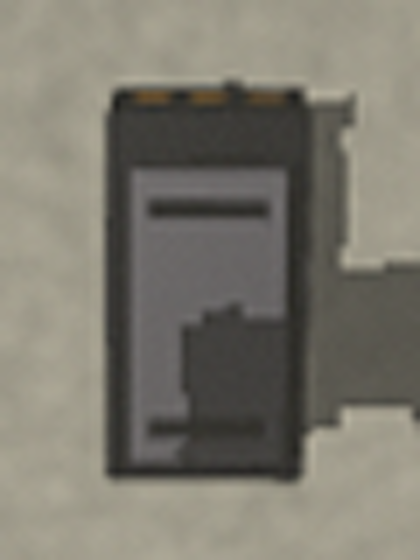

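View pics/e3.png

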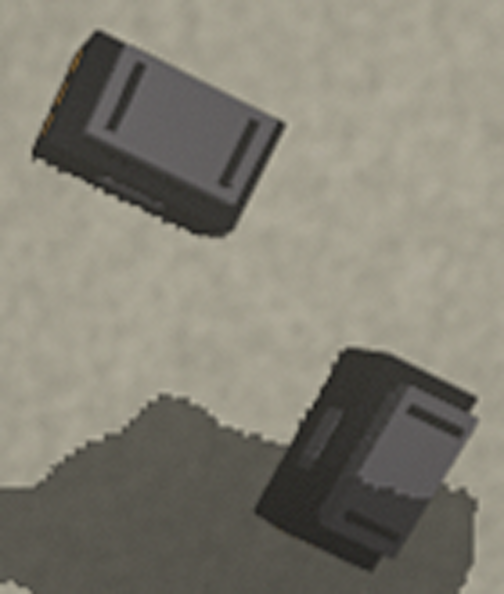

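Run:
```python
from h import *
st=robot.state()
f=lambda x,y:(296+x/7,130+y/7)
w=np.array([onplane('wrist',f(*p),.052,st) for p in((131,168),(288,168),(290,465),(128,465))])
print(w.mean(0),[np.linalg.norm(w[i]-w[(i+1)%4]) for i in range(4)])
e=w[0]+w[1]-w[2]-w[3]; ya=np.arctan2(e[1],e[0]); print(ya)
print(onplane('top',(392.9,206.2),.035))
go([*w.mean(0)[:2],.042],ya+np.pi/2)
```

```text
[ 0.5515 -0.1712  0.052 ] [np.float64(0.023209605663459507), np.float64(0.04574920521109037), np.float64(0.024932485011724015), np.float64(0.04575215488153326)]
-0.08528515179233115
[ 0.5494 -0.168   0.035 ]
move [20.92  0.44 -0.3 ] spin -0.001 q6 1.264 tcp [ 0.5499 -0.1669  0.2512] q [-0.3935  0.1466  1.3153  0.0002  1.6847  1.2635]
```

Call:
apply_moves(
  rows=[
    [4,0.35,-0.3,0],
    [8,0.35,-0.3,0],
    [12,0.35,-0.3,0],
    [15,0.35,-0.3,0],
    [17.5,0.35,-0.3,0],
    [19,0.35,-0.3,0],
    [20,0.35,-0.3,0],
    [20.7,0.35,-0.3,0],
    [20.9,0.35,-0.3,0],
    [20.9,0.35,-0.3,0],
  ],
)

```text
time: 6.85
ee_pos: [0.5541, -0.1715, 0.0449]
orientation: [0.706, -0.031, -0.706, -0.031]
force: [0.6, -0.1, -0.9]
opening: 0.0548
```

Call:
apply_moves(
  rows=[
    [0,0,0,0],
    [0,0,0,0],
    [0,0,0,0],
    [0,0,0,0],
    [0,0,0,0],
    [0,0,0,0],
  ],
  claw=2.4,
)

```text
time: 7.35
ee_pos: [0.5553, -0.1721, 0.0468]
orientation: [0.708, -0.032, -0.705, -0.031]
force: [0.4, -0.3, 6.2]
opening: 0.0301
```

Call:
apply_moves(
  rows=[
    [-1,0,0,0],
    [-3,0,0,0],
    [-6,0,0,0],
    [-9,0,0,0],
    [-12,0,0,0],
    [-14,0,0,0],
    [-14,0,0,0],
    [-14,0,0,0],
  ],
)

```text
time: 8.02
ee_pos: [0.5545, -0.1718, 0.1862]
orientation: [0.707, -0.032, -0.705, -0.031]
force: [0.2, -0.2, -1.6]
opening: 0.0304
```

Run:
```python
from h import *
st=robot.state(); print(st['ee_pos'],st['q'],st['opening'])
im=robot.grab_frame('wrist'); save('f.png',im)
go([.5555,.198,.20],.044)
```

```text
[ 0.5545 -0.1718  0.1862] [-0.3981  0.1764  1.4103 -0.      1.5521  1.2609] 0.030403509683421766
move [ -1.58 -36.82   3.07] spin 1.439 q6 1.261 tcp [ 0.5536 -0.1715  0.184 ] q [-0.3981  0.1779  1.4129  0.      1.552   1.2609]
```

View pics/f.png

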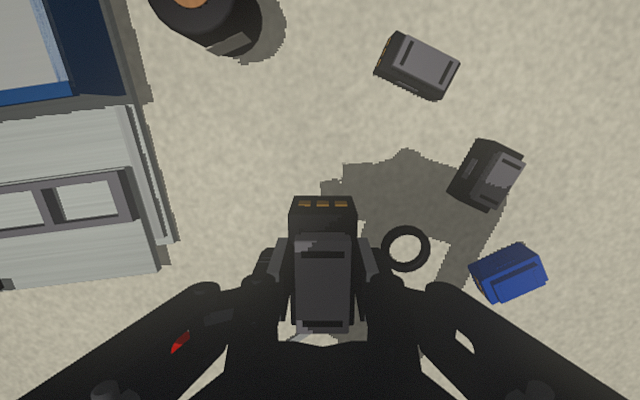

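Call:
apply_moves(
  rows=[
    [-0.5,-1.5,0.1,-0.1],
    [-1.5,-4,0.3,-0.22],
    [-1.6,-7.5,0.7,-0.34],
    [-1.6,-11,1,-0.46],
    [-1.6,-14.5,1.3,-0.58],
    [-1.6,-18,1.6,-0.7],
    [-1.6,-21.5,1.8,-0.82],
    [-1.6,-25,2.1,-0.94],
    [-1.6,-28.5,2.4,-1.06],
    [-1.6,-32,2.7,-1.18],
    [-1.6,-35,3,-1.3],
    [-1.6,-36.8,3.1,-1.42],
  ],
)

```text
time: 9.07
ee_pos: [0.5536, 0.2007, 0.1973]
orientation: [-0.552, -0.441, 0.556, -0.438]
force: [0.2, -1.0, -0.8]
opening: 0.0301
```

Run:
```python
from h import *
go([.5555,.198,.16],.044)
```

```text
move [3.73 0.27 0.22] spin -0.274 q6 0.481 tcp [0.5536 0.2007 0.1973] q [0.2507 0.1954 1.3659 0.0015 1.5862 0.4809]
```

Call:
apply_moves(
  rows=[
    [1,0.1,0.1,-0.1],
    [2.5,0.2,0.2,-0.2],
    [4.5,0.3,0.2,-0.274],
    [6.5,0.3,0.2,-0.274],
    [8.0,0.3,0.2,-0.274],
    [8.7,0.3,0.2,-0.274],
    [8.7,0.3,0.2,-0.274],
    [8.7,0.3,0.2,-0.274],
  ],
)

```text
time: 9.73
ee_pos: [0.5573, 0.1948, 0.1124]
orientation: [0.49, 0.509, -0.492, 0.508]
force: [1.0, 0.4, -0.6]
opening: 0.0305
```

Run:
```python
from h import *
st=robot.state(); print(st['ee_pos'],st['q'],st['opening'])
im=robot.grab_frame('wrist'); save('g.png',im)
go([.5555,.198,.10],.044)
save('g_side.png',robot.grab_frame('side'),(240,80,420,240),4)
```

```text
[0.5573 0.1948 0.1124] [0.2403 0.2474 1.4765 0.0001 1.4206 0.2053] 0.03046325719647545
move [ 1.38 -0.25 -0.31] spin -0.009 q6 0.205 tcp [0.5581 0.195  0.1138] q [0.2402 0.2464 1.4748 0.     1.4206 0.2053]
```

View pics/g.png

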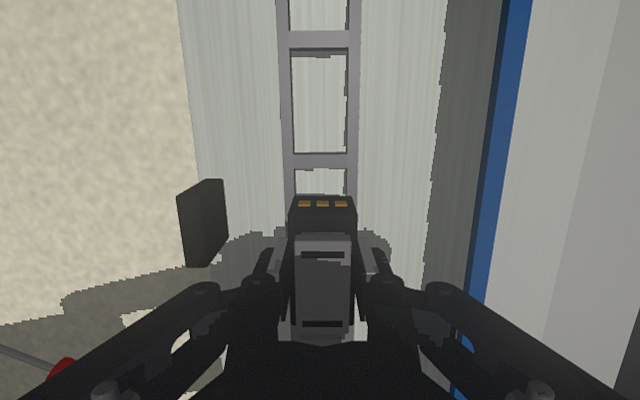

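View pics/g_side.png

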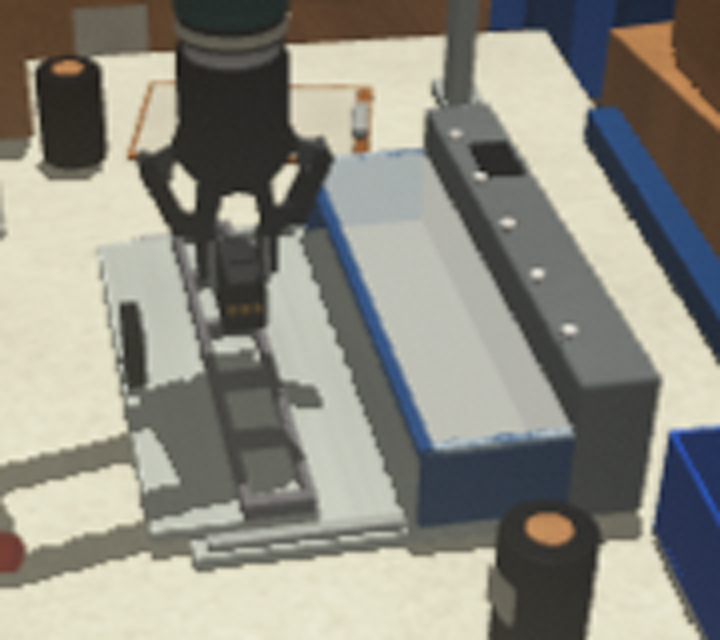

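Run:
```python
from h import *
im=cv2.imread('pics/g.png'); save('g2.png',im,(265,20,385,160),5); save('g3.png',im,(265,150,385,350),3.9)
```

```text
(no output)
```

View pics/g2.png

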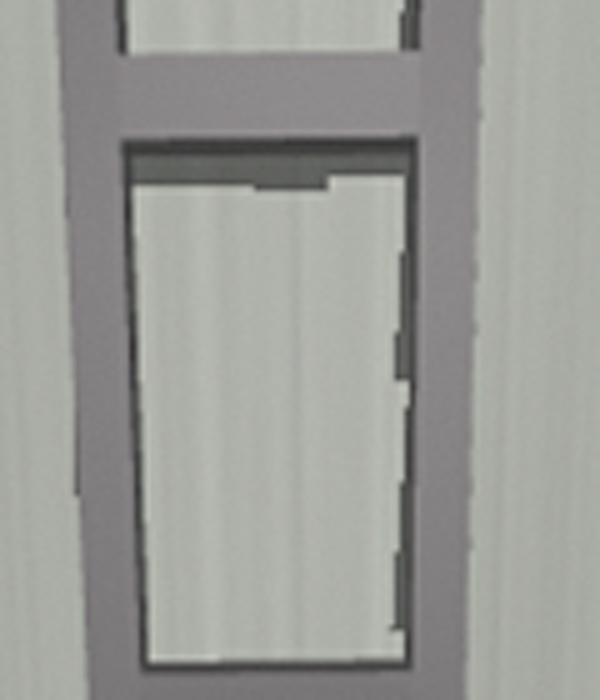

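View pics/g3.png

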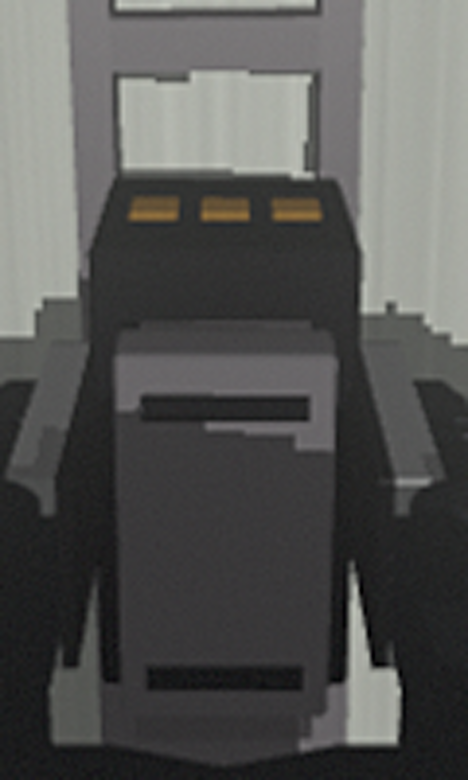

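```bash
cat >> h.py <<'E'
def inframe(yaw,p):
    c,s=np.cos(yaw),np.sin(yaw); return np.array([c*p[0]+s*p[1],-s*p[0]+c*p[1]])
E
python3 - <<'E'
from h import *
st=robot.state(); print(st['ee_pos'])
A=lambda x,y:(265+x/5,20+y/5); B=lambda x,y:(265+x/3.9,150+y/3.9)
yaw=.044
f=lambda px,z: inframe(yaw,onplane('wrist',px,z,st))
for p in (A(123,140),A(416,138),A(143,667),A(411,667)): print('p3',f(p,.032))
for p in (B(113,72),B(319,72)): print('p2',f(p,.032))
zt=st['ee_pos'][2]-.013
for p in (B(92,245),B(360,245)): print('Htop',f(p,zt))
for p in (B(112,180),B(340,180)): print('Hbot',f(p,zt-.034))
for p in (B(115,355),B(337,355)): print('cap',f(p,zt+.018))
print('tcp',inframe(yaw,st['ee_pos']))
E
```

```text
[0.5586 0.1951 0.1147]
p3 [0.5482 0.2759]
p3 [0.5832 0.2758]
p3 [0.5483 0.213 ]
p3 [0.5835 0.2126]
p2 [0.5482 0.203 ]
p2 [0.5833 0.2026]
Htop [0.5516 0.1959]
Htop [0.5827 0.1956]
Hbot [0.5509 0.194 ]
Hbot [0.5836 0.1937]
cap [0.5556 0.1901]
cap [0.5784 0.1899]
tcp [0.5667 0.1704]
```

Call:
apply_moves(
  rows=[
    [0.5,-0.1,-0.3,-0.005],
    [1.3,-0.13,-0.6,-0.01],
    [2.0,-0.13,-0.6,-0.01],
    [2.4,-0.13,-0.6,-0.01],
    [2.4,-0.13,-0.6,-0.01],
    [2.4,-0.13,-0.6,-0.01],
  ],
)

```text
time: 10.33
ee_pos: [0.5562, 0.2009, 0.0891]
orientation: [0.488, 0.511, -0.489, 0.511]
force: [-0.5, -0.4, -0.3]
opening: 0.0309
```

Run:
```python
from h import *
st=robot.state(); print(st['ee_pos'],st['q'],st['opening'])
im=robot.grab_frame('wrist'); save('i.png',im); save('i2.png',im,(255,20,395,220),4); save('i3.png',im,(265,150,385,350),3.9)
```

```text
[0.5562 0.2009 0.0891] [ 0.2507  0.2675  1.5007 -0.      1.3747  0.2057] 0.03087280610862933
```

View pics/i2.png

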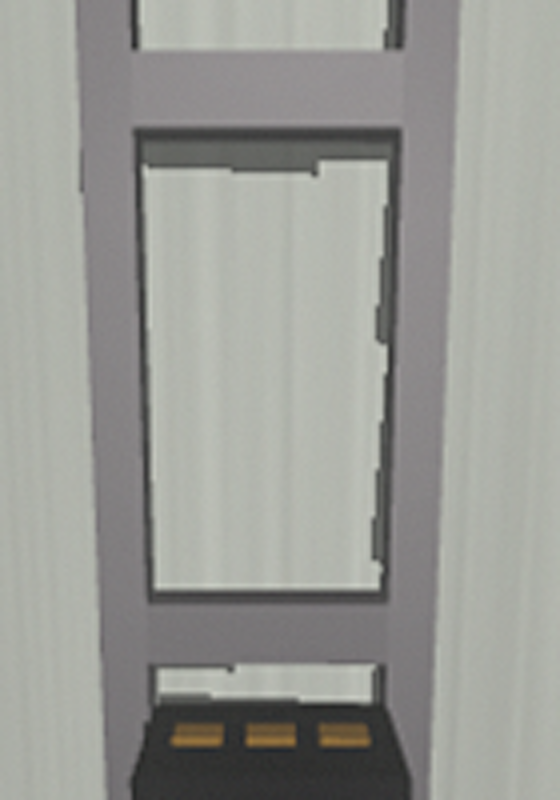

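View pics/i3.png

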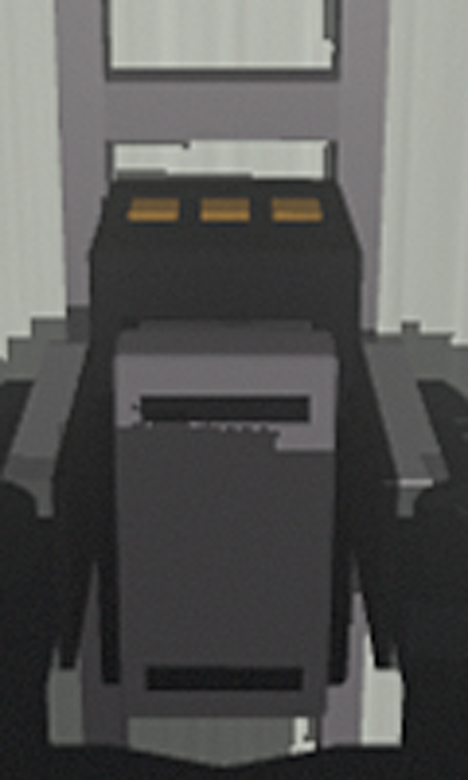

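```bash
cat >> h.py <<'E'
def fit(pk,p2,ht,hb,cap,st=None,yaw=.044):
    st=st or robot.state(); f=lambda px,z: inframe(yaw,onplane('wrist',px,z,st))
    zt=st['ee_pos'][2]-.013
    w=np.array([f(p,.032) for p in pk]); print('pk',w.tolist() and w.mean(0),'L',w[:2].mean(0)[1]-w[2:].mean(0)[1],'skew',w[0,1]-w[1,1])
    e=np.array([f(p,.032) for p in p2]); print('p2 edge',e.mean(0),'-> centre y',e.mean(0)[1]-.0315,'or',w.mean(0)[1]-.072)
    for n,h,z in(('top',ht,zt),('bot',hb,zt-.034),('cap',cap,zt+.018)):
        h=np.array([f(p,z) for p in h]); print(n,h.mean(0),'w',h[1,0]-h[0,0],'skew',h[0,1]-h[1,1],'centre y',h.mean(0)[1]-(.023 if n=='cap' else .03))
E
python3 - <<'E'
from h import *
A=lambda x,y:(255+x/4,20+y/4); B=lambda x,y:(265+x/3.9,150+y/3.9)
fit([A(135,128),A(402,128),A(150,602),A(388,602)],[A(150,662),A(386,662)],[B(92,245),B(360,245)],[B(112,180),B(340,180)],[B(115,355),B(337,355)])
E
```

```text
pk [0.5647 0.2438] L 0.06313650483679656 skew -2.0564796034405752e-06
p2 edge [0.5646 0.2033] -> centre y 0.17176620516810534 or 0.1718326453650364
top [0.565  0.2017] w 0.03109710342873373 skew -9.69352032365034e-07 centre y 0.17166784538021707
bot [0.5651 0.1998] w 0.03277699576193638 skew -1.1281301564858293e-06 centre y 0.16976992119836073
cap [0.565  0.1959] w 0.022852421677229784 skew -5.811879109363094e-07 centre y 0.1729327771059612
```

Call:
apply_moves(
  rows=[
    [0.4,0,0,0],
    [0.8,0,0,0],
    [1.1,0,0,0],
    [1.3,0,0,0],
    [1.5,0,0,0],
    [1.7,0,0,0],
    [1.8,0,0,0],
    [1.9,0,0,0],
    [1.9,0,0,0],
  ],
)

```text
time: 11.13
ee_pos: [0.5565, 0.201, 0.0706]
orientation: [0.489, 0.511, -0.489, 0.511]
force: [-0.1, 1.1, -1.8]
opening: 0.0302
```

Call:
apply_moves(
  rows=[
    [0.2,0,0,0],
    [0.3,0,0,0],
    [0.4,0,0,0],
    [0.4,0,0,0],
  ],
)

```text
time: 11.47
ee_pos: [0.5566, 0.201, 0.0669]
orientation: [0.489, 0.511, -0.489, 0.511]
force: [-0.1, -0.3, -0.9]
opening: 0.03
```

Call:
apply_moves(
  rows=[
    [0,0,0,0],
    [0,0,0,0],
    [0,0,0,0],
    [-0.5,0,0,0],
    [-2,0,0,0],
    [-4,0,0,0],
    [-6,0,0,0],
    [-6,0,0,0],
  ],
  claw=4.5,
)

```text
time: 12.13
ee_pos: [0.5593, 0.2017, 0.1326]
orientation: [0.492, 0.509, -0.486, 0.513]
force: [1.5, 1.4, 1.3]
opening: 0.045
```

Run:
```python
from h import *
st=robot.state(); print(st['ee_pos'],st['q'],st['opening'])
im=robot.grab_frame('wrist'); save('j.png',im)
save('j_side.png',robot.grab_frame('side'),(240,80,420,240),4)
```

```text
[0.5593 0.2017 0.1326] [0.2508 0.2335 1.4516 0.0001 1.4466 0.2057] 0.04502076174019404
```

View pics/j.png

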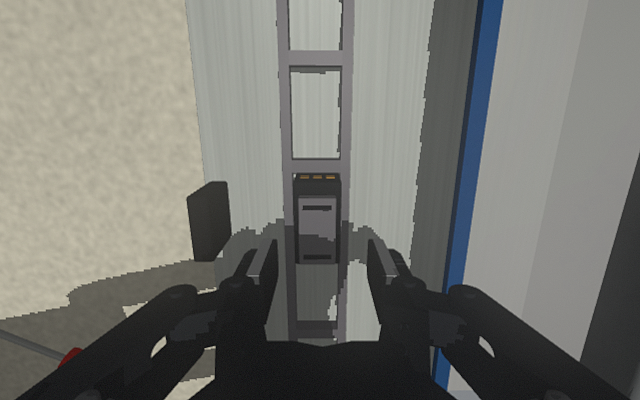

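View pics/j_side.png

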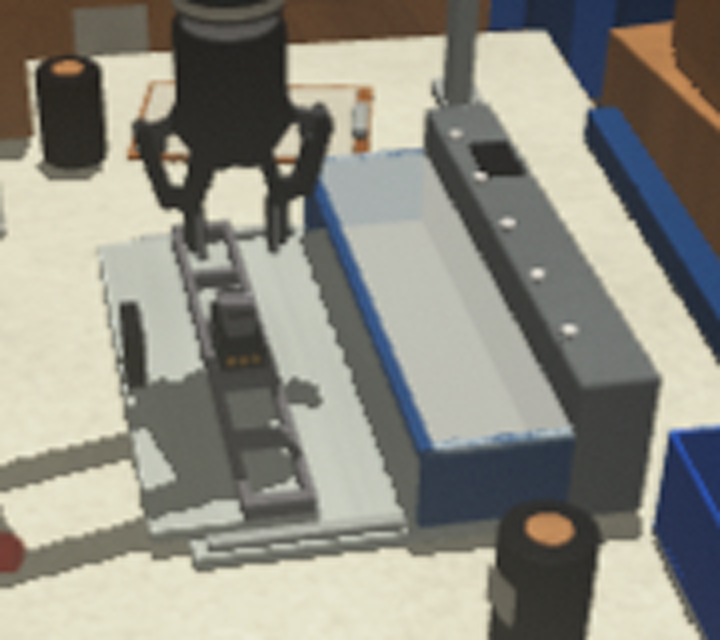

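Call:
apply_moves(
  rows=[
    [0.5,0,0,0],
    [0.5,0,0,0],
    [0.5,0,0,0],
    [0.5,0,0,0],
    [0.5,0,0,0],
    [0.5,0,0,0],
  ],
  claw=0,
)

```text
time: 12.73
ee_pos: [0.5565, 0.2009, 0.1215]
orientation: [0.488, 0.511, -0.489, 0.511]
force: [-0.1, -0.1, -0.8]
opening: -0.0001
```

Call:
apply_moves(
  rows=[
    [1.0,0,0,0],
    [2.0,0,0,0],
    [2.5,0,0,0],
    [2.8,0,0,0],
    [3.0,0,0,0],
    [3.1,0,0,0],
    [3.2,0,0,0],
    [3.3,0,0,0],
    [3.4,0,0,0],
    [3.4,0,0,0],
  ],
)

```text
time: 13.57
ee_pos: [0.5566, 0.2008, 0.0888]
orientation: [0.489, 0.511, -0.489, 0.511]
force: [-1.0, -0.8, 5.5]
opening: 0.0001
```

Call:
apply_moves(
  rows=[
    [0.1,0,0,0],
    [0.2,0,0,0],
    [0.3,0,0,0],
    [0.35,0,0,0],
    [0.4,0,0,0],
    [0.4,0,0,0],
  ],
)

```text
time: 14.07
ee_pos: [0.558, 0.2008, 0.087]
orientation: [0.49, 0.51, -0.488, 0.512]
force: [-2.5, -2.2, 10.7]
opening: 0.0
```

Call:
apply_moves(
  rows=[
    [0.15,0,0,0],
    [0.3,0,0,0],
    [0.3,0,0,0],
  ],
)

```text
time: 14.32
ee_pos: [0.56, 0.2009, 0.0869]
orientation: [0.491, 0.509, -0.486, 0.514]
force: [-1.7, -3.4, 17.6]
opening: -0.0001
```

Call:
apply_moves(
  rows=[
    [-1,0,0,0],
    [-3,0,0,0],
    [-6,0,0,0],
    [-9,0,0,0],
    [-12,0,0,0],
    [-13,0,0,0],
    [-13,0,0,0],
  ],
  claw=5.5,
)

```text
time: 14.9
ee_pos: [0.5582, 0.2015, 0.2149]
orientation: [0.491, 0.51, -0.486, 0.513]
force: [0.5, 0.4, -0.0]
opening: 0.0549
```

Run:
```python
from h import *
st=robot.state(); print(st['ee_pos'],st['q'],st['opening'])
im=robot.grab_frame('wrist'); save('k.png',im); save('k2.png',im,(265,130,385,290),4)
t=robot.grab_frame('top'); cv2.imwrite('pics/k_top.png',t); save('k_t.png',t,(340,120,500,270),4)
```

```text
[0.5582 0.2015 0.2149] [0.2508 0.1899 1.3374 0.0001 1.6065 0.2057] 0.05494633092600567
```

View pics/k2.png

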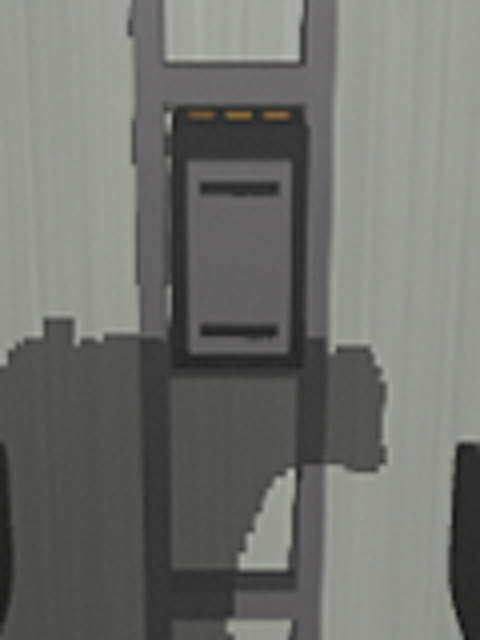

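View pics/k_t.png

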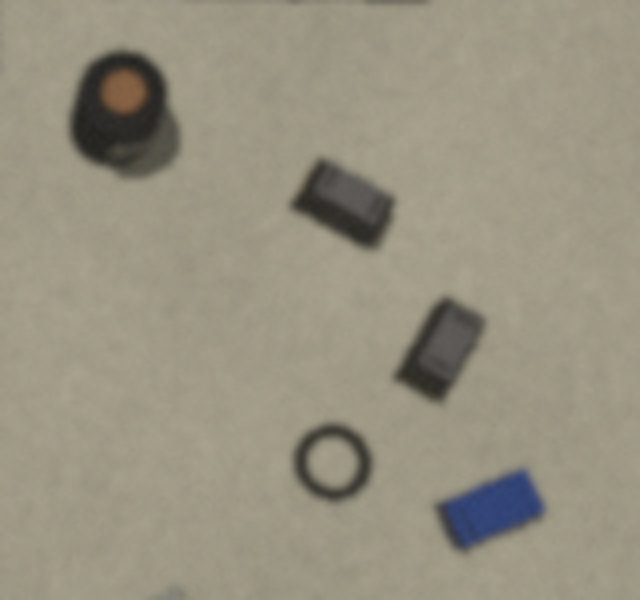

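Run:
```python
from h import *
go([.548,-.317,.25],1.05)
```

```text
move [-4.02 -3.16 51.7 ] spin -1.005 q6 0.206 tcp [0.5562 0.2009 0.2097] q [0.2507 0.1931 1.344  0.0001 1.6058 0.2057]
```

Call:
apply_moves(
  rows=[
    [-4,-3.2,51.7,-1.005],
    [-4,-3.2,51.7,-1.005],
    [-4,-3.2,51.7,-1.005],
    [-4,-3.2,51.7,-1.005],
    [-4,-3.2,51.7,-1.005],
    [-4,-3.2,51.7,-1.005],
    [-4,-3.2,51.7,-1.005],
    [-4,-3.2,51.7,-1.005],
    [-4,-3.2,51.7,-1.005],
    [-4,-3.2,51.7,-1.005],
    [-4,-3.2,51.7,-1.005],
    [-4,-3.2,51.7,-1.005],
  ],
)

```text
time: 16.0
ee_pos: [0.5474, -0.2738, 0.2437]
orientation: [0.183, 0.685, -0.181, 0.681]
force: [0.7, 0.8, 0.3]
opening: 0.0551
```

Run:
```python
from h import *
go([.548,-.317,.25],1.05)
```

```text
move [-0.64 -3.72  2.2 ] spin -0.0 q6 -1.606 tcp [ 0.5474 -0.2738  0.2437] q [-0.5565  0.2325  1.2298  0.0003  1.6853 -1.6064]
```

Call:
apply_moves(
  rows=[
    [-0.6,-3.7,2.2,0],
    [-0.6,-3.7,2.2,0],
    [-0.6,-3.7,2.2,0],
    [-0.6,-3.7,2.2,0],
  ],
)

```text
time: 16.33
ee_pos: [0.5487, -0.3149, 0.2502]
orientation: [0.183, 0.685, -0.181, 0.681]
force: [0.3, -0.3, 0.4]
opening: 0.055
```

Run:
```python
from h import *
st=robot.state(); print(st['ee_pos'],st['q'],st['opening'])
im=robot.grab_frame('wrist'); save('l.png',im); save('l2.png',im,(260,110,400,230),5)
```

```text
[ 0.5487 -0.3149  0.2502] [-0.611   0.2777  1.1618  0.0008  1.7076 -1.6602] 0.05495737465553394
```

View pics/l.png

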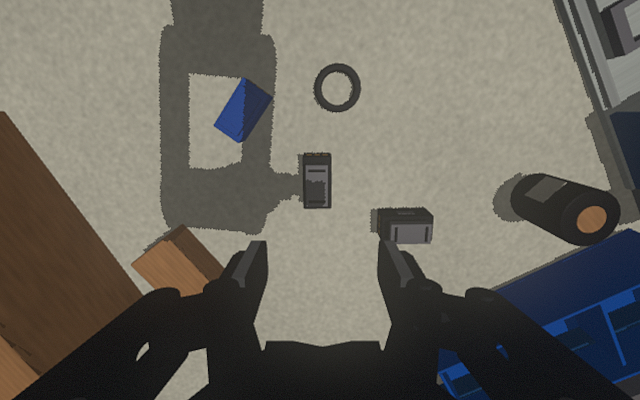

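View pics/l2.png

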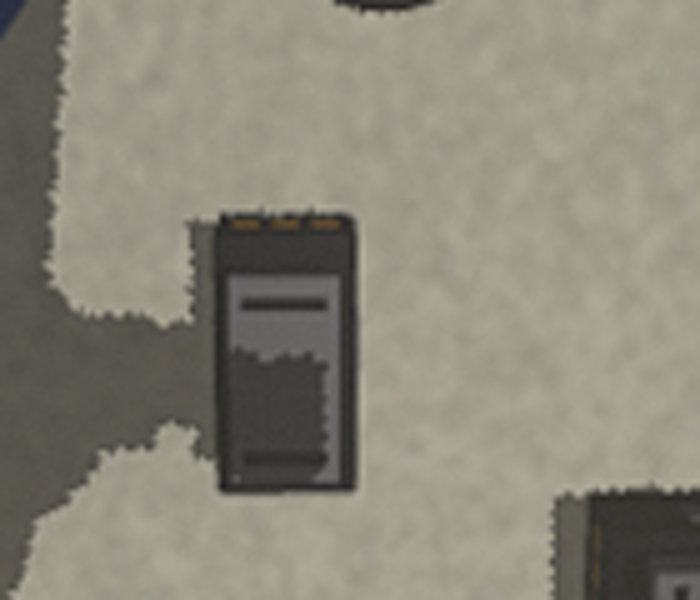

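```bash
cat >> h.py <<'E'
def cap(pts,st,z=.052,zt=.0425):
    w=np.array([onplane('wrist',p,z,st) for p in pts])
    print(w.mean(0),[np.linalg.norm(w[i]-w[(i+1)%4]).round(4) for i in range(4)])
    e=w[0]+w[1]-w[2]-w[3]; ya=np.arctan2(e[1],e[0]); print('long axis',ya)
    go([*w.mean(0)[:2],zt],ya+np.pi/2,st)
E
python3 - <<'E'
from h import *
f=lambda x,y:(260+x/5,110+y/5)
cap([f(229,275),f(341,275),f(343,482),f(231,482)],robot.state())
E
```

```text
[ 0.5529 -0.3229  0.052 ] [np.float64(0.0234), np.float64(0.0454), np.float64(0.0243), np.float64(0.0454)]
long axis 2.6254800985569173
move [20.84 -0.59  0.86] spin -0.004 q6 -1.66 tcp [ 0.549  -0.3142  0.2509] q [-0.6097  0.2766  1.1618  0.0007  1.7076 -1.6603]
```

Call:
apply_moves(
  rows=[
    [4,-0.3,0.5,0],
    [8,-0.6,0.86,0],
    [12,-0.6,0.86,0],
    [15,-0.6,0.86,0],
    [17,-0.6,0.86,0],
    [18,-0.6,0.86,0],
    [18,-0.6,0.86,0],
    [18,-0.6,0.86,0],
  ],
)

```text
time: 17.05
ee_pos: [0.5543, -0.3238, 0.0738]
orientation: [0.182, 0.683, -0.181, 0.683]
force: [0.2, 0.5, 0.8]
opening: 0.0547
```

Run:
```python
from h import *
go([.5529,-.3229,.0425],2.6255+np.pi/2)
```

```text
move [ 3.13  0.01 -0.17] spin -0.003 q6 -1.669 tcp [ 0.5543 -0.3238  0.0738] q [-0.6171  0.3847  1.3802  0.0002  1.3766 -1.6687]
```

Call:
apply_moves(
  rows=[
    [1,0,-0.2,0],
    [2,0,-0.2,0],
    [2.8,0,-0.2,0],
    [3.1,0,-0.2,0],
    [3.1,0,-0.2,0],
    [3.1,0,-0.2,0],
  ],
)

```text
time: 17.55
ee_pos: [0.552, -0.3239, 0.042]
orientation: [0.182, 0.683, -0.182, 0.683]
force: [-0.4, -1.2, -0.9]
opening: 0.0554
```

Call:
apply_moves(
  rows=[
    [0,0,0,0],
    [0,0,0,0],
    [0,0,0,0],
    [0,0,0,0],
    [0,0,0,0],
    [0,0,0,0],
  ],
  claw=2.4,
)

```text
time: 18.05
ee_pos: [0.5527, -0.3243, 0.0433]
orientation: [0.182, 0.683, -0.182, 0.684]
force: [-0.0, -0.1, 5.0]
opening: 0.0303
```

Call:
apply_moves(
  rows=[
    [-1,0,0,0],
    [-3,0,0,0],
    [-6,0,0,0],
    [-9,0,0,0],
    [-12,0,0,0],
    [-14,0,0,0],
    [-14,0,0,0],
    [-14,0,0,0],
  ],
)

```text
time: 18.72
ee_pos: [0.5525, -0.3241, 0.1838]
orientation: [0.182, 0.682, -0.182, 0.684]
force: [-0.1, 0.6, -1.9]
opening: 0.0302
```

Run:
```python
from h import *
import math
c,s=np.cos(.044),np.sin(.044)
# pocket1, pocket0 in world from station-frame (0.565, .1718-.072)
for k in(0,1,2,3,4):
    x,y=.565,.1718+(k-2)*.072; print(k,c*x-s*y,s*x+c*y)
x,y=.565,.1718-.072
go([c*x-s*y,s*x+c*y,.19],.044)
```

```text
0 0.5632303628783955 0.05262507322437582
1 0.5600633849874503 0.1245553884679382
2 0.5568964070965051 0.1964857037115006
3 0.55372942920556 0.268416018955063
4 0.5505624513146148 0.34034633419862537
move [ -0.68  39.3  -21.67] spin 1.006 q6 -1.669 tcp [ 0.5525 -0.3241  0.1838] q [-0.6191  0.3093  1.2534  0.0001  1.5762 -1.6691]
```

Call:
apply_moves(
  rows=[
    [-0.1,1.5,-0.8,0.05],
    [-0.3,4.5,-2.5,0.15],
    [-0.6,8,-4.4,0.25],
    [-0.7,11.5,-6.3,0.35],
    [-0.7,15,-8.3,0.45],
    [-0.7,18.5,-10.2,0.55],
    [-0.7,22,-12.1,0.65],
    [-0.7,25.5,-14.1,0.75],
    [-0.7,29,-16,0.85],
    [-0.7,32.5,-17.9,0.95],
    [-0.7,36,-19.9,1.006],
    [-0.7,38.5,-21.2,1.006],
  ],
)

```text
time: 19.72
ee_pos: [0.5576, 0.1189, 0.1861]
orientation: [0.488, 0.513, -0.49, 0.509]
force: [-0.6, -0.4, -0.7]
opening: 0.0305
```

Run:
```python
from h import *
go([.560,.1245,.112],.044)
```

```text
move [ 7.41  0.31 -0.55] spin 0.0 q6 0.065 tcp [0.5576 0.1189 0.1861] q [0.1098 0.1593 1.4301 0.0015 1.5581 0.0654]
```

Call:
apply_moves(
  rows=[
    [1,0.3,-0.4,0],
    [3,0.3,-0.4,0],
    [5,0.3,-0.4,0],
    [6.6,0.3,-0.4,0],
    [7.3,0.3,-0.4,0],
    [7.3,0.3,-0.4,0],
    [7.3,0.3,-0.4,0],
  ],
)

```text
time: 20.3
ee_pos: [0.5619, 0.1192, 0.115]
orientation: [0.488, 0.511, -0.49, 0.51]
force: [0.5, -0.2, -1.6]
opening: 0.0303
```

Run:
```python
from h import *
st=robot.state(); print(st['ee_pos'],st['q'],st['opening'])
im=robot.grab_frame('wrist'); save('m.png',im);save('m2.png',im,(255,130,395,330),4)
go([.560,.1245,.112],.044,st)
```

```text
[0.5619 0.1192 0.115 ] [ 0.1103  0.2116  1.5145 -0.      1.4184  0.0668] 0.030269931413056186
move [ 0.3  -0.17 -0.54] spin -0.0 q6 0.067 tcp [0.5619 0.1192 0.115 ] q [ 0.1103  0.2116  1.5145 -0.      1.4184  0.0668]
```

View pics/m2.png

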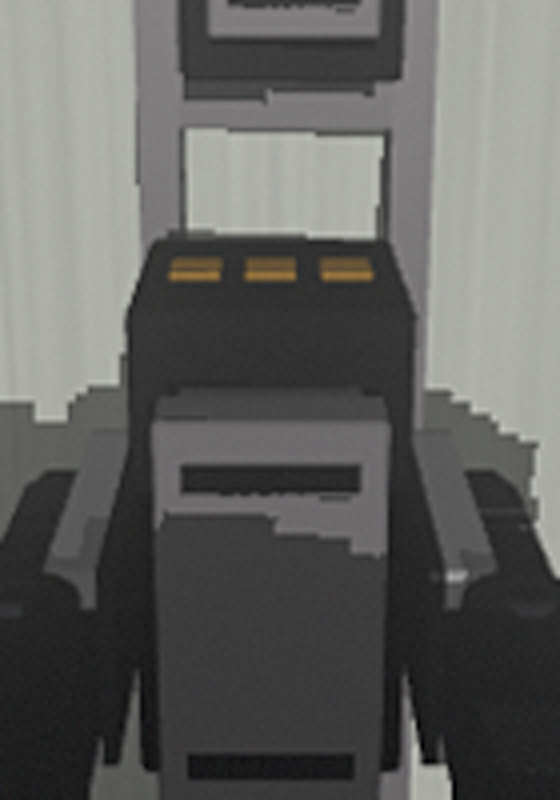

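```bash
cat >> h.py <<'E'
def fit2(p2,ht,hb,cap,gz=.0433,st=None,yaw=.044):
    st=st or robot.state(); f=lambda px,z: inframe(yaw,onplane('wrist',px,z,st))
    zt=st['ee_pos'][2]-gz+.034
    print('tcp',inframe(yaw,st['ee_pos']),st['ee_pos'])
    e=np.array([f(p,.032) for p in p2]); print('pocket: w',e[1,0]-e[0,0],'centre',e.mean(0)-[0,.0315])
    for n,h,z in(('top',ht,zt),('bot',hb,zt-.034),('cap',cap,zt+.018)):
        h=np.array([f(p,z) for p in h]); print(n,'w',h[1,0]-h[0,0],'skew',h[0,1]-h[1,1],'centre',h.mean(0)-[0,.023 if n=='cap' else .03])
E
python3 - <<'E'
from h import *
A=lambda x,y:(255+x/4,130+y/4)
fit2([A(183,128),A(390,128)],[A(127,312),A(413,312)],[A(155,240),A(388,240)],[A(153,422),A(390,422)])
E
```

```text
tcp [0.5675 0.0944] [0.5628 0.1193 0.1164]
pocket: w 0.03445294807834809 centre [0.5703 0.0993]
top w 0.03129810934593236 skew 4.467299156278581e-05 centre [0.5675 0.0933]
bot w 0.03174118748213772 skew 4.5146135994503234e-05 centre [0.5677 0.0924]
cap w 0.022883897350762017 skew 3.284640329906385e-05 centre [0.5676 0.0951]
```

Call:
apply_moves(
  rows=[
    [0.8,0.15,-0.3,0],
    [1.7,0.28,-0.57,0],
    [2.3,0.28,-0.57,0],
    [2.6,0.28,-0.57,0],
    [2.6,0.28,-0.57,0],
    [2.6,0.28,-0.57,0],
  ],
)

```text
time: 20.85
ee_pos: [0.565, 0.1255, 0.09]
orientation: [0.489, 0.511, -0.489, 0.511]
force: [0.2, 0.6, -0.7]
opening: 0.0308
```

Run:
```python
from h import *
st=robot.state(); print(st['ee_pos'],st['q'],st['opening'])
im=robot.grab_frame('wrist'); save('n.png',im);save('n2.png',im,(255,80,395,280),4)
```

```text
[0.565  0.1255 0.09  ] [0.1205 0.2401 1.5328 0.     1.3695 0.0765] 0.030768900608204534
```

View pics/n2.png

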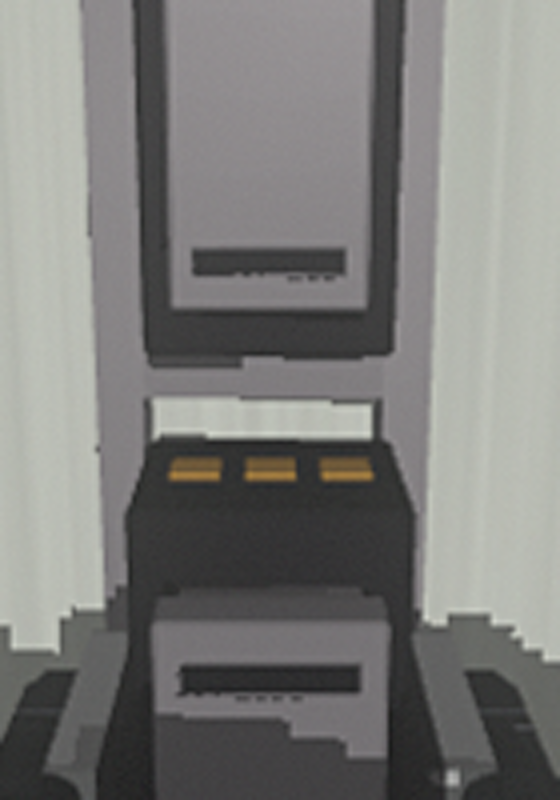

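Run:
```python
from h import *
A=lambda x,y:(255+x/4,80+y/4)
fit2([A(146,398),A(383,398)],[A(127,512),A(413,512)],[A(155,440),A(389,440)],[A(153,622),A(390,622)])
```

```text
tcp [0.5703 0.1005] [0.5653 0.1255 0.0905]
pocket: w 0.034968496350565204 centre [0.5695 0.0994]
top w 0.03129864319518294 skew 3.239596830123537e-05 centre [0.5702 0.0994]
bot w 0.03187788689063964 skew 3.2064738533288395e-05 centre [0.5706 0.0985]
cap w 0.02288429423155991 skew 2.475341514648899e-05 centre [0.5704 0.1011]
```

Call:
apply_moves(
  rows=[
    [0.4,-0.08,0,0],
    [0.8,-0.08,0,0],
    [1.2,-0.08,0,0],
    [1.5,-0.08,0,0],
    [1.8,-0.08,0,0],
    [2.0,-0.08,0,0],
    [2.2,-0.08,0,0],
    [2.4,-0.08,0,0],
    [2.5,-0.08,0,0],
    [2.5,-0.08,0,0],
  ],
)

```text
time: 21.73
ee_pos: [0.5643, 0.1254, 0.0651]
orientation: [0.489, 0.511, -0.489, 0.511]
force: [1.0, -0.4, -1.2]
opening: 0.0307
```

Call:
apply_moves(
  rows=[
    [0.15,0,0,0],
    [0.15,0,0,0],
    [0.15,0,0,0],
    [-0.5,0,0,0],
    [-2,0,0,0],
    [-4,0,0,0],
    [-6,0,0,0],
    [-6,0,0,0],
  ],
  claw=4.5,
)

```text
time: 22.4
ee_pos: [0.5674, 0.1258, 0.1314]
orientation: [0.492, 0.509, -0.486, 0.513]
force: [1.0, -0.3, 1.7]
opening: 0.0452
```

Run:
```python
from h import *
st=robot.state(); print(st['ee_pos'])
im=robot.grab_frame('wrist'); save('o2.png',im,(240,80,400,330),3)
```

```text
[0.5674 0.1258 0.1314]
```

View pics/o2.png

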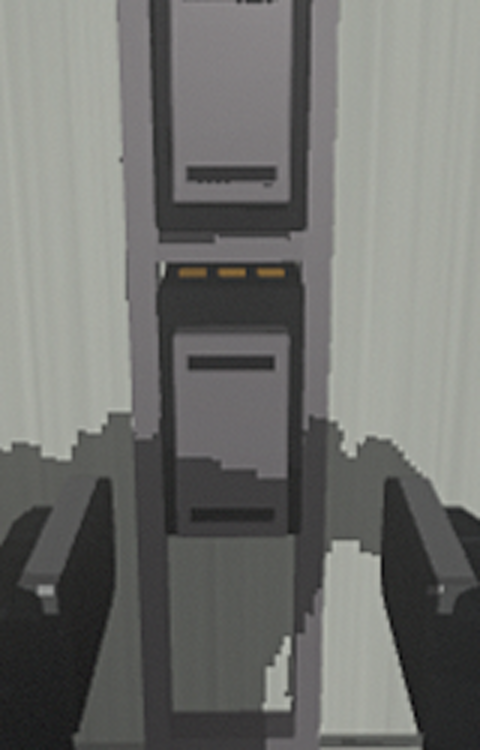

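Call:
apply_moves(
  rows=[
    [0.5,0,0,0],
    [0.5,0,0,0],
    [0.5,0,0,0],
    [0.5,0,0,0],
    [0.5,0,0,0],
    [0.5,0,0,0],
  ],
  claw=0,
)

```text
time: 22.95
ee_pos: [0.5642, 0.1254, 0.1198]
orientation: [0.489, 0.511, -0.489, 0.511]
force: [0.4, -0.3, -0.2]
opening: -0.0003
```

Call:
apply_moves(
  rows=[
    [1.0,0,0,0],
    [2.0,0,0,0],
    [2.4,0,0,0],
    [2.7,0,0,0],
    [2.9,0,0,0],
    [3.0,0,0,0],
    [3.1,0,0,0],
    [3.2,-0.03,0,0],
    [3.3,-0.07,0,0],
    [3.4,-0.1,0,0],
    [3.5,-0.15,0,0],
    [3.6,-0.2,0,0],
  ],
)

```text
time: 23.95
ee_pos: [0.5641, 0.1253, 0.087]
orientation: [0.49, 0.51, -0.488, 0.512]
force: [-1.5, -0.9, 11.9]
opening: 0.0001
```

Call:
apply_moves(
  rows=[
    [0.1,-0.05,0,0],
    [0.1,-0.05,0,0],
  ],
)

```text
time: 24.12
ee_pos: [0.564, 0.1253, 0.087]
orientation: [0.491, 0.509, -0.487, 0.512]
force: [-2.0, -0.4, 11.7]
opening: 0.0001
```

Call:
apply_moves(
  rows=[
    [-1,0,0,0],
    [-3,0,0,0],
    [-6,0,0,0],
    [-9,0,0,0],
    [-12,0,0,0],
    [-14,0,0,0],
    [-15,0,0,0],
    [-15,0,0,0],
  ],
  claw=5.5,
)

```text
time: 24.78
ee_pos: [0.563, 0.1255, 0.2365]
orientation: [0.49, 0.51, -0.487, 0.512]
force: [-0.1, 0.0, 0.1]
opening: 0.0549
```

Run:
```python
from h import *
t=robot.grab_frame('top'); cv2.imwrite('pics/p_top.png',t); save('p_t.png',t,(165,90,485,270),2.5)
go([.649,-.2576,.25],-.52)
```

```text
move [-1.6   6.99 38.64] spin 0.564 q6 0.077 tcp [0.5622 0.1254 0.234 ] q [0.1209 0.1493 1.3463 0.0001 1.6443 0.0769]
```

View pics/p_t.png

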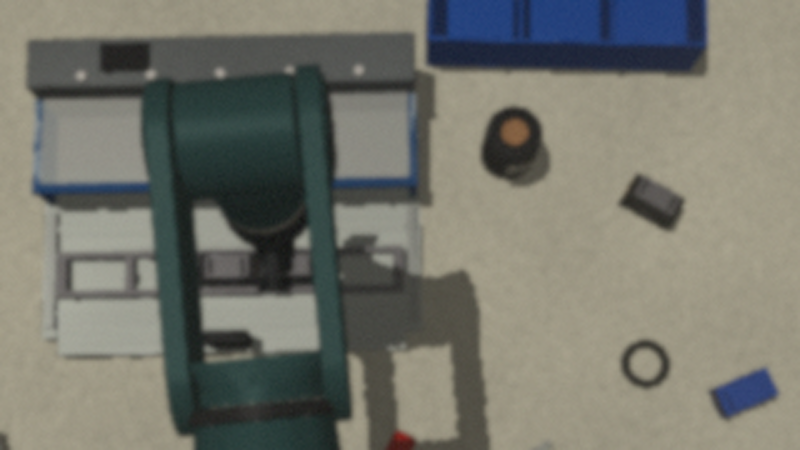

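Call:
apply_moves(
  rows=[
    [-1.6,7,38.6,0.564],
    [-1.6,7,38.6,0.564],
    [-1.6,7,38.6,0.564],
    [-1.6,7,38.6,0.564],
    [-1.6,7,38.6,0.564],
    [-1.6,7,38.6,0.564],
    [-1.6,7,38.6,0.564],
    [-1.6,7,38.6,0.564],
    [-1.6,7,38.6,0.564],
    [-1.6,7,38.6,0.564],
    [-1.6,7,38.6,0.564],
    [-1.6,7,38.6,0.564],
  ],
)

```text
time: 25.83
ee_pos: [0.6479, -0.2581, 0.2453]
orientation: [-0.611, -0.356, 0.613, -0.352]
force: [0.9, 0.6, 0.3]
opening: 0.0551
```

Run:
```python
from h import *
st=robot.state(); print(st['ee_pos'],st['q'],st['opening'])
go([.649,-.2576,.25],-.52)
im=robot.grab_frame('wrist'); save('r.png',im); save('r2.png',im,(260,110,400,230),5)
```

```text
[ 0.6479 -0.2581  0.2453] [-0.4606  0.4306  0.9718  0.0007  1.7455  0.0616] 0.05511150228743675
move [-0.47  0.06 -0.1 ] spin -0.002 q6 0.062 tcp [ 0.6479 -0.2581  0.2453] q [-0.4606  0.4306  0.9718  0.0007  1.7455  0.0616]
```

View pics/r.png

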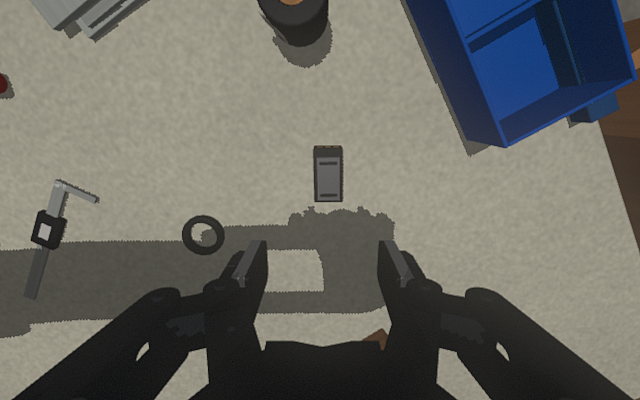

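View pics/r2.png

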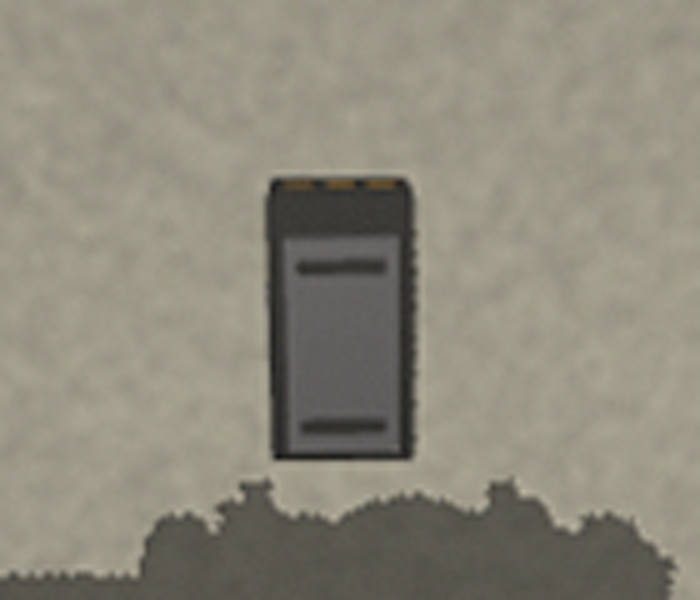

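Run:
```python
from h import *
f=lambda x,y:(260+x/5,110+y/5)
cap([f(285,237),f(401,237),f(402,454),f(287,456)],robot.state())
```

```text
[ 0.653  -0.2603  0.052 ] [np.float64(0.0237), np.float64(0.0463), np.float64(0.0245), np.float64(0.0468)]
long axis 1.0622712752141357
move [20.37  0.71  0.08] spin -0.012 q6 0.062 tcp [ 0.6482 -0.2568  0.2462] q [-0.4588  0.4291  0.9721  0.0009  1.7457  0.0616]
```

Call:
apply_moves(
  rows=[
    [4,0.4,0.1,-0.01],
    [8,0.7,0.1,-0.01],
    [12,0.7,0.1,-0.01],
    [15,0.7,0.1,-0.01],
    [17,0.7,0.1,-0.01],
    [17.5,0.7,0.1,-0.01],
    [17.5,0.7,0.1,-0.01],
    [17.5,0.7,0.1,-0.01],
  ],
)

```text
time: 26.55
ee_pos: [0.655, -0.2606, 0.0756]
orientation: [0.61, 0.358, -0.609, 0.359]
force: [0.6, -0.1, 1.4]
opening: 0.0552
```

Run:
```python
from h import *
go([.653,-.2603,.0425],1.0623-np.pi/2)
```

```text
move [ 3.31 -0.2   0.08] spin -0.0 q6 0.049 tcp [ 0.655  -0.2606  0.0756] q [-0.4591  0.5144  1.1936  0.0002  1.4322  0.0494]
```

Call:
apply_moves(
  rows=[
    [1,0,0.05,0],
    [2,0,0.05,0],
    [2.8,0,0.05,0],
    [3.2,0,0.05,0],
    [3.2,0,0.05,0],
    [3.2,0,0.05,0],
  ],
)

```text
time: 27.05
ee_pos: [0.6538, -0.262, 0.0417]
orientation: [-0.61, -0.358, 0.61, -0.357]
force: [-0.6, -0.2, 0.2]
opening: 0.0546
```

Call:
apply_moves(
  rows=[
    [0,0,0,0],
    [0,0,0,0],
    [0,0,0,0],
    [0,0,0,0],
    [0,0,0,0],
    [0,0,0,0],
  ],
  claw=2.4,
)

```text
time: 27.55
ee_pos: [0.6547, -0.2623, 0.0434]
orientation: [0.61, 0.357, -0.61, 0.358]
force: [0.5, 0.1, 2.9]
opening: 0.0307
```

Call:
apply_moves(
  rows=[
    [-1,0,0,0],
    [-3,0,0,0],
    [-6,0,0,0],
    [-9,0,0,0],
    [-12,0,0,0],
    [-14,0,0,0],
    [-14,0,0,0],
    [-14,0,0,0],
  ],
)

```text
time: 28.22
ee_pos: [0.6546, -0.2622, 0.184]
orientation: [0.611, 0.357, -0.609, 0.359]
force: [0.0, -0.1, -1.6]
opening: 0.0306
```

Run:
```python
from h import *
c,s=np.cos(.044),np.sin(.044)
x,y=.570,.1718+.072
print(c*x-s*y,s*x+c*y)
go([c*x-s*y,s*x+c*y,.19],.044)
im=robot.grab_frame('wrist'); save('s.png',im)
```

```text
0.558724589986363 0.2686359479752675
move [ -0.69 -34.28 -41.65] spin -0.554 q6 0.049 tcp [ 0.6546 -0.2622  0.184 ] q [-0.4614  0.4549  1.0591  0.0001  1.6246  0.0486]
```

View pics/s.png

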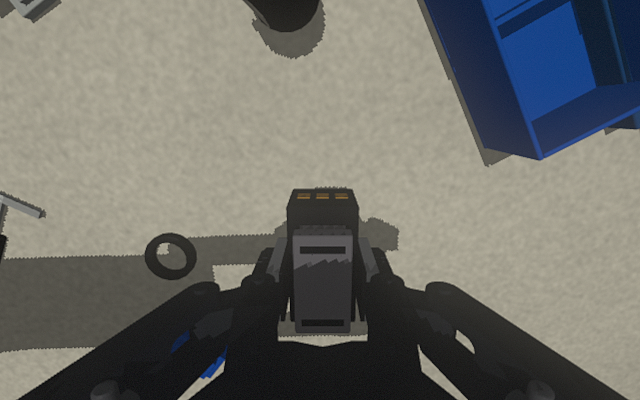

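Call:
apply_moves(
  rows=[
    [-0.3,-1,-1.2,-0.03],
    [-0.7,-3,-3.6,-0.1],
    [-0.7,-5.4,-6.6,-0.16],
    [-0.7,-7.8,-9.5,-0.2],
    [-0.7,-10.2,-12.4,-0.25],
    [-0.7,-12.6,-15.3,-0.3],
    [-0.7,-15,-18.2,-0.35],
    [-0.7,-17.4,-21.1,-0.4],
    [-0.7,-19.8,-24,-0.45],
    [-0.7,-22.2,-27,-0.5],
    [-0.7,-24.6,-29.9,-0.554],
    [-0.7,-26.5,-32.2,-0.554],
  ],
)

```text
time: 29.27
ee_pos: [0.5771, 0.1518, 0.1866]
orientation: [0.486, 0.514, -0.489, 0.511]
force: [0.3, 0.5, -0.5]
opening: 0.0305
```

Run:
```python
from h import *
go([.5587,.2686,.112],.044)
```

```text
move [  7.48  -1.23 -11.75] spin 0.005 q6 0.112 tcp [0.5771 0.1518 0.1866] q [0.1614 0.2169 1.3618 0.0016 1.5682 0.1124]
```

Call:
apply_moves(
  rows=[
    [0,-0.3,-2.5,0],
    [0.3,-0.6,-5.5,0],
    [1.2,-0.9,-8.5,0],
    [2.5,-1.2,-10.8,0],
    [4.5,-1.2,-11.7,0],
    [6.5,-1.2,-11.7,0],
    [7.3,-1.2,-11.7,0],
    [7.4,-1.2,-11.7,0],
    [7.4,-1.2,-11.7,0],
  ],
)

```text
time: 30.02
ee_pos: [0.5617, 0.2644, 0.1137]
orientation: [0.488, 0.512, -0.49, 0.51]
force: [0.6, -0.9, -1.2]
opening: 0.0304
```

Run:
```python
from h import *
st=robot.state(); print(st['ee_pos'],st['q'],st['opening'])
go([.5587,.2686,.112],.044,st)
im=robot.grab_frame('wrist'); save('t.png',im);save('t2.png',im,(255,130,395,330),4)
```

```text
[0.5617 0.2644 0.1137] [0.3486 0.3111 1.3936 0.0001 1.4406 0.3043] 0.030402175522778508
move [ 0.17 -0.28 -0.43] spin 0.0 q6 0.304 tcp [0.5617 0.2644 0.1137] q [0.3486 0.3111 1.3936 0.0001 1.4406 0.3043]
```

View pics/t2.png

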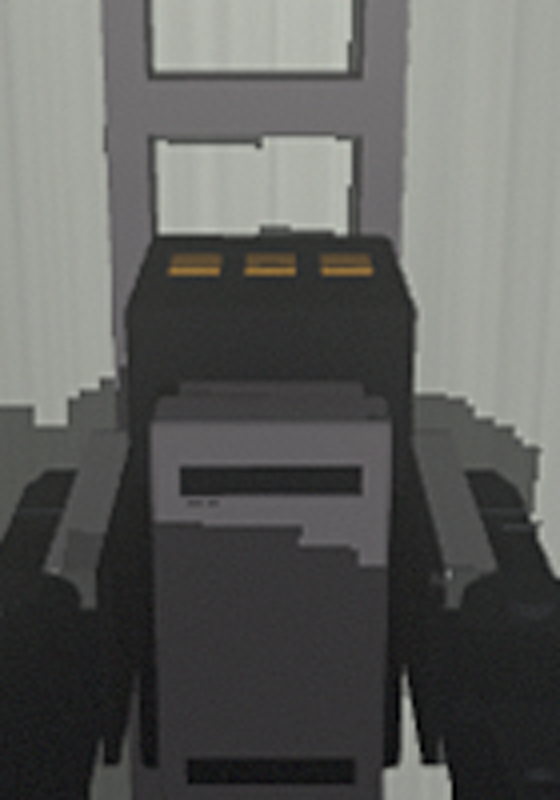

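Run:
```python
from h import *
A=lambda x,y:(255+x/4,130+y/4)
fit2([A(150,136),A(362,136)],[A(127,310),A(414,310)],[A(153,238),A(388,238)],[A(152,422),A(391,422)])
```

```text
tcp [0.5738 0.2395] [0.5627 0.2645 0.1153]
pocket: w 0.03516732187568217 centre [0.5715 0.2432]
top w 0.031391921219200425 skew 3.182631279902148e-05 centre [0.5739 0.2386]
bot w 0.03199808918107927 skew 3.316276605108692e-05 centre [0.5739 0.2378]
cap w 0.0230766445026106 skew 2.2549227365498137e-05 centre [0.5739 0.2401]
```

Move −2.4 mm in x and about +4.4 mm in y, lower, then recheck.

Call:
apply_moves(
  rows=[
    [0.8,-0.15,-0.3,0],
    [1.7,-0.24,-0.44,0],
    [2.3,-0.24,-0.44,0],
    [2.5,-0.24,-0.44,0],
    [2.5,-0.24,-0.44,0],
    [2.5,-0.24,-0.44,0],
  ],
)

```text
time: 30.57
ee_pos: [0.5603, 0.2689, 0.0902]
orientation: [0.489, 0.511, -0.489, 0.511]
force: [0.3, 0.7, -1.1]
opening: 0.0302
```

Run:
```python
from h import *
st=robot.state(); print(st['ee_pos'],st['q'],st['opening'])
im=robot.grab_frame('wrist'); save('u.png',im);save('u2.png',im,(255,80,395,280),4)
```

```text
[0.5603 0.2689 0.0902] [0.3563 0.3287 1.4201 0.     1.3931 0.3124] 0.03023744170357149
```

View pics/u2.png

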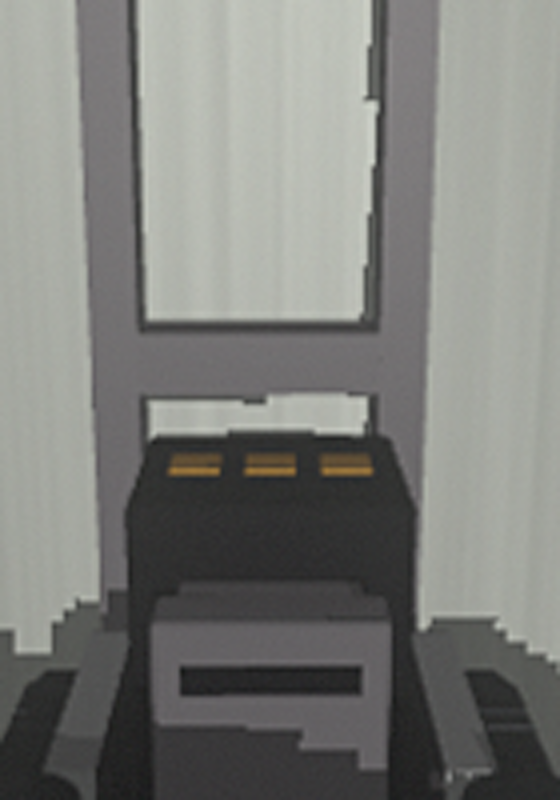

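Run:
```python
from h import *
A=lambda x,y:(255+x/4,80+y/4)
fit2([A(142,395),A(380,395)],[A(127,510),A(414,510)],[A(153,438),A(388,438)],[A(152,622),A(391,622)])
```

```text
tcp [0.5718 0.2441] [0.5605 0.269  0.0906]
pocket: w 0.03511134182632758 centre [0.5706 0.2434]
top w 0.03139390040126966 skew 3.9561894719875035e-05 centre [0.5719 0.2432]
bot w 0.03199966261139686 skew 3.8992649237956645e-05 centre [0.572  0.2424]
cap w 0.0230780685523011 skew 3.064550067244376e-05 centre [0.5719 0.2447]
```

Call:
apply_moves(
  rows=[
    [0.4,-0.08,0,0],
    [0.8,-0.13,0,0],
    [1.2,-0.13,0,0],
    [1.5,-0.13,0,0],
    [1.8,-0.13,0,0],
    [2.0,-0.13,0,0],
    [2.2,-0.13,0,0],
    [2.4,-0.13,0,0],
    [2.5,-0.13,0,0],
    [2.5,-0.13,0,0],
  ],
)

```text
time: 31.45
ee_pos: [0.5589, 0.2689, 0.0651]
orientation: [0.489, 0.511, -0.489, 0.511]
force: [0.5, -0.2, -1.0]
opening: 0.0304
```

Call:
apply_moves(
  rows=[
    [0.15,0,0,0],
    [0.15,0,0,0],
    [0.15,0,0,0],
    [-0.5,0,0,0],
    [-2,0,0,0],
    [-4,0,0,0],
    [-6,0,0,0],
    [-6,0,0,0],
  ],
  claw=4.5,
)

```text
time: 32.12
ee_pos: [0.5618, 0.27, 0.1317]
orientation: [0.492, 0.509, -0.486, 0.512]
force: [1.1, -0.3, 1.1]
opening: 0.045
```

Run:
```python
from h import *
st=robot.state(); print(st['ee_pos'])
im=robot.grab_frame('wrist'); save('v2.png',im,(240,80,400,330),3)
```

```text
[0.5618 0.27   0.1317]
```

View pics/v2.png

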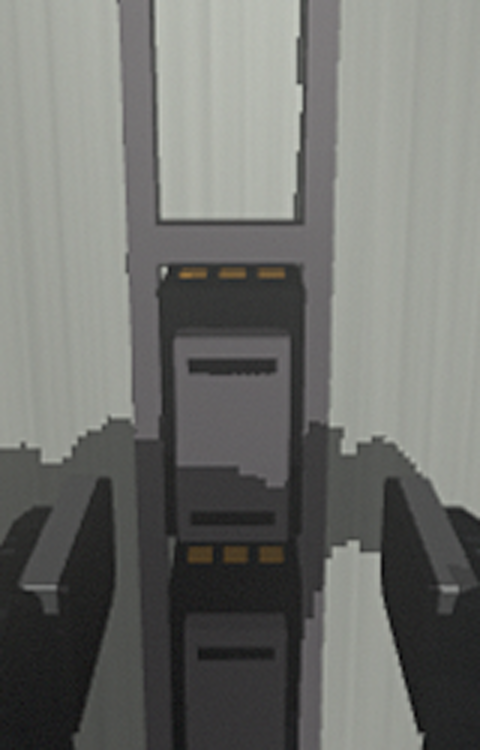

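Call:
apply_moves(
  rows=[
    [0.5,0,0,0],
    [0.5,0,0,0],
    [0.5,0,0,0],
    [0.5,0,0,0],
    [0.5,0,0,0],
    [0.5,0,0,0],
  ],
  claw=0,
)

```text
time: 32.67
ee_pos: [0.5588, 0.2689, 0.1198]
orientation: [0.489, 0.511, -0.489, 0.511]
force: [1.1, -0.1, 0.1]
opening: 0.0
```

Call:
apply_moves(
  rows=[
    [1.0,0,0,0],
    [2.0,0,0,0],
    [2.4,0,0,0],
    [2.7,0,0,0],
    [2.9,0,0,0],
    [3.0,0,0,0],
    [3.1,0,0,0],
    [3.2,-0.03,0,0],
    [3.3,-0.07,0,0],
    [3.4,-0.1,0,0],
    [3.5,-0.15,0,0],
    [3.6,-0.2,0,0],
  ],
)

```text
time: 33.67
ee_pos: [0.5584, 0.2687, 0.087]
orientation: [0.49, 0.51, -0.488, 0.512]
force: [-1.4, -2.2, 12.4]
opening: 0.0001
```

Call:
apply_moves(
  rows=[
    [0.15,-0.05,0,0],
    [0.15,-0.05,0,0],
  ],
)

```text
time: 33.83
ee_pos: [0.5585, 0.2687, 0.087]
orientation: [0.491, 0.509, -0.487, 0.512]
force: [-1.6, -3.0, 13.0]
opening: 0.0002
```

Call:
apply_moves(
  rows=[
    [-1,0,0,0],
    [-3,0,0,0],
    [-6,0,0,0],
    [-9,0,0.5,0],
    [-12,0,2,0],
    [-15,0,5,0],
    [-17,0,7,0],
    [-18,0,7,0],
    [-18,0,7,0],
    [-18,0,7,0],
  ],
)

```text
time: 34.67
ee_pos: [0.5595, 0.1994, 0.2624]
orientation: [0.489, 0.511, -0.489, 0.511]
force: [0.4, 0.3, -1.4]
opening: -0.0003
```

Run:
```python
from h import *
st=robot.state(); print(st['ee_pos'])
im=robot.grab_frame('wrist'); save('w.png',im); save('w2.png',im,(220,60,380,300),3.2)
save('w_side.png',robot.grab_frame('side'),(240,80,420,240),4)
save('w_top.png',robot.grab_frame('top'),(60,60,580,390),1.5)
```

```text
[0.5595 0.1994 0.2624]
```

View pics/w.png

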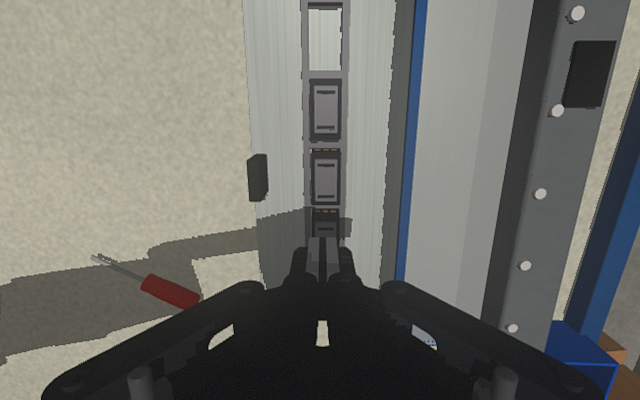

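View pics/w_side.png

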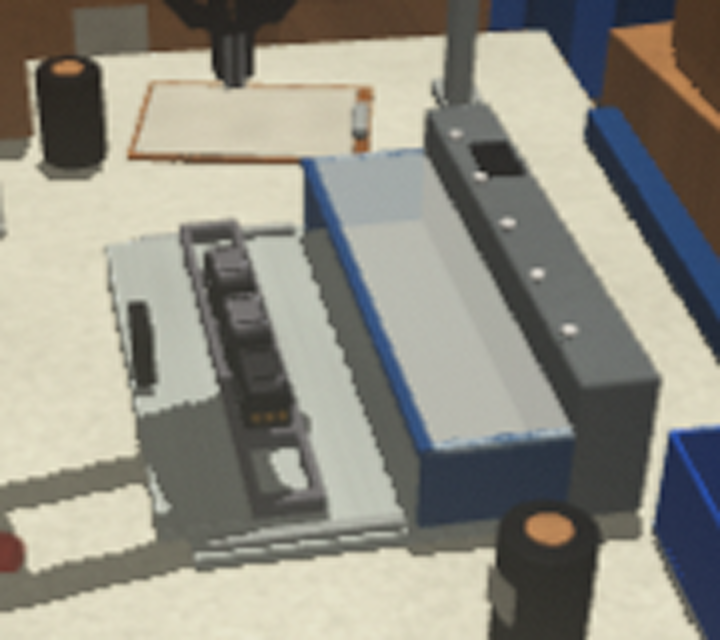

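View pics/w_top.png

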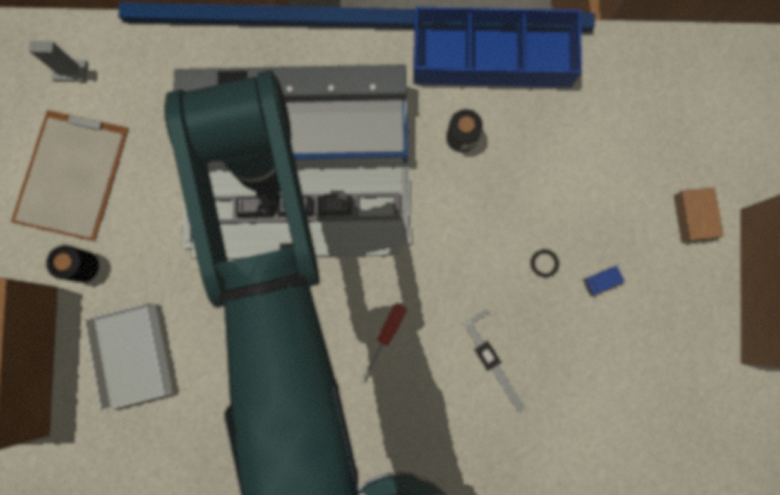

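All three housings are seated with their caps home, and the wrist, side and top views show none left on the bench. Next is pushing the tray in from the front of its grip with the fingers closed.

Run:
```python
from h import *
go([.440,.1914,.062],.044)
```

```text
move [ 19.87 -11.81   0.28] spin 0.001 q6 0.202 tcp [0.5587 0.1997 0.2601] q [0.2475 0.1865 1.252  0.0004 1.7076 0.2023]
```

View pics/w2.png

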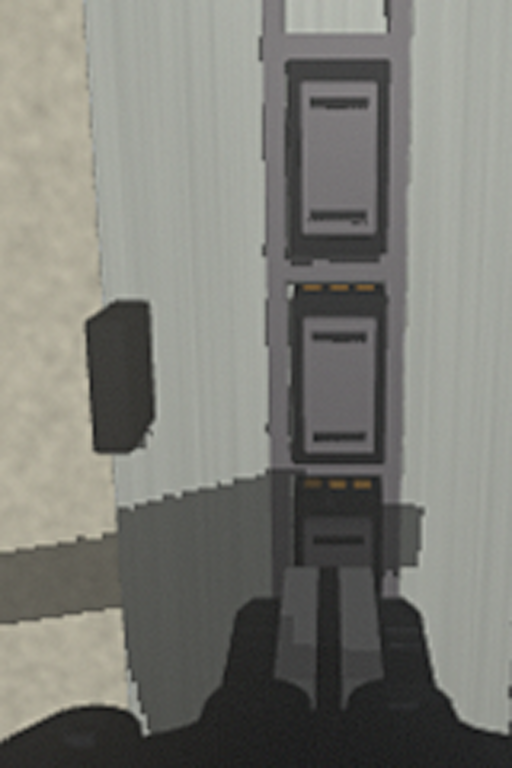

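Call:
apply_moves(
  rows=[
    [0,-3,0.1,0],
    [2,-6,0.2,0],
    [4,-9,0.3,0],
    [6,-11.8,0.3,0],
    [9,-11.8,0.3,0],
    [12,-11.8,0.3,0],
    [15,-11.8,0.3,0],
    [17.5,-11.8,0.3,0],
    [19.2,-11.8,0.3,0],
    [19.8,-11.8,0.3,0],
    [19.8,-11.8,0.3,0],
    [19.8,-11.8,0.3,0],
  ],
)

```text
time: 35.82
ee_pos: [0.4417, 0.1911, 0.0647]
orientation: [0.489, 0.511, -0.489, 0.511]
force: [0.1, -0.6, -0.1]
opening: -0.0
```

Run:
```python
from h import *
st=robot.state(); print(st['ee_pos'],st['force'])
im=robot.grab_frame('wrist'); save('x.png',im)
```

```text
[0.4417 0.1911 0.0647] [ 0.1155 -0.5775 -0.1046]
```

View pics/x.png

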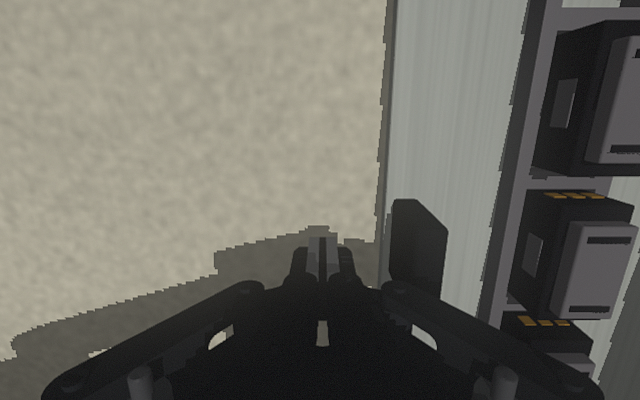

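Call:
apply_moves(
  rows=[
    [0,0.4,0,0],
    [0,0.9,0,0],
    [0,1.4,0,0],
    [0,1.9,0,0],
    [0,2.5,0,0],
    [0,3.2,0,0],
    [0,4,0,0],
    [0,4.9,0,0],
    [0,5.9,0,0],
    [0,6.9,0,0],
    [0,7.9,0,0],
    [0,8.9,0,0],
  ],
)

```text
time: 36.87
ee_pos: [0.5319, 0.1948, 0.0649]
orientation: [0.489, 0.511, -0.489, 0.511]
force: [-3.6, -0.3, 3.1]
opening: 0.0002
```

Call:
apply_moves(
  rows=[
    [0,0.9,0,0],
    [0,1.7,0,0],
    [0,2.4,0,0],
    [0,3.0,0,0],
    [0,3.5,0,0],
    [0,3.9,0,0],
    [0,4.2,0,0],
    [0,4.4,0,0],
  ],
)

```text
time: 37.53
ee_pos: [0.575, 0.1966, 0.0648]
orientation: [0.489, 0.511, -0.489, 0.511]
force: [-3.2, 0.9, 1.7]
opening: -0.0001
```

Call:
apply_moves(
  rows=[
    [0,0.2,0,0],
    [0,0.4,0,0],
    [0,0.6,0,0],
    [0,0.8,0,0],
    [0,0.8,0,0],
  ],
)

```text
time: 37.95
ee_pos: [0.5802, 0.1969, 0.0648]
orientation: [0.487, 0.512, -0.491, 0.509]
force: [-10.8, -0.9, 6.7]
opening: -0.0001
```

Call:
apply_moves(
  rows=[
    [0,0.2,0,0],
    [0,0.4,0,0],
    [0,0.4,0,0],
  ],
)

```text
time: 38.2
ee_pos: [0.5805, 0.1969, 0.0648]
orientation: [0.484, 0.515, -0.493, 0.507]
force: [-21.0, -1.7, 12.9]
opening: -0.0006
```

Call:
apply_moves(
  rows=[
    [0,-1,0,0],
    [0,-3,0,0],
    [0,-5,0,0],
    [-2,-6,0,0],
    [-6,-6,0,0],
    [-10,-6,0,0],
    [-14,-5,0,0],
    [-17,-4,0,0],
    [-19,-3,0,0],
    [-19,-3,0,0],
    [-19,-3,0,0],
  ],
)

```text
time: 39.12
ee_pos: [0.5581, 0.1957, 0.2565]
orientation: [0.49, 0.51, -0.488, 0.512]
force: [0.8, -0.2, -0.5]
opening: 0.0004
```

Run:
```python
from h import *
st=robot.state(); print(st['ee_pos'],st['force'],st['time'])
im=robot.grab_frame('wrist'); save('y.png',im)
save('y_side.png',robot.grab_frame('side'),(240,80,420,240),4)
save('y_top.png',robot.grab_frame('top'),(60,60,580,390),1.5)
```

```text
[0.5581 0.1957 0.2565] [ 0.7962 -0.1721 -0.5429] 39.1167
```

View pics/y.png

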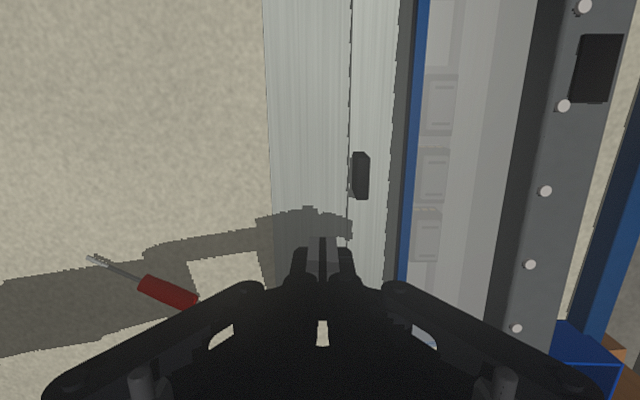

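View pics/y_side.png

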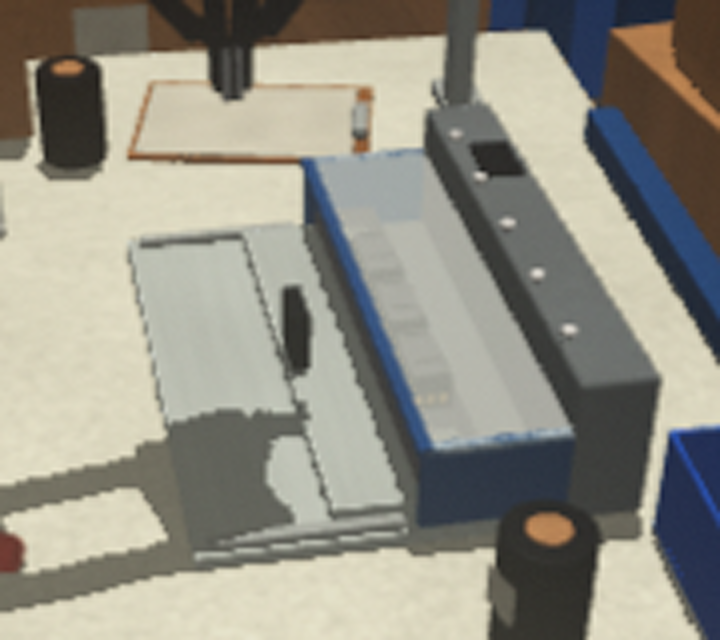

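View pics/y_top.png

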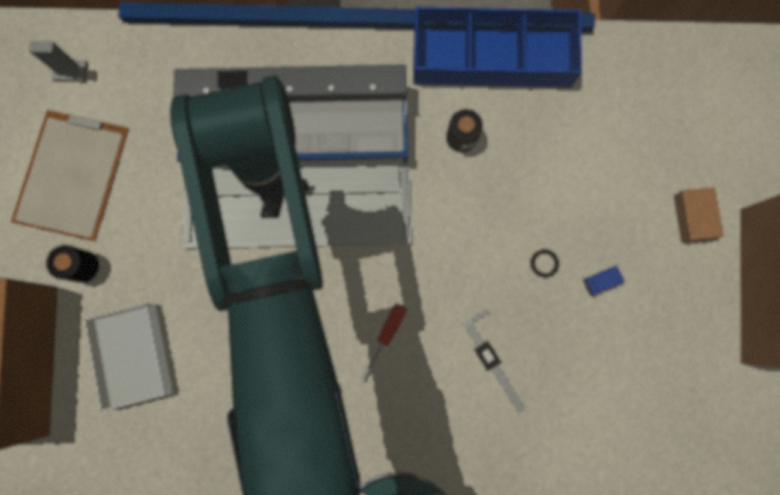

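```bash
python3 -c "
from plant import robot
print(robot.hand_in())"
```

```text
the job is handed in; nothing more can be done
None
```

I pulled the tray out, seated all three housings on the bench in pockets 1, 2 and 3, pressed each cap home, pushed the tray in and handed the job in at about 39 s. The hand-in gives no verdict, so what follows rests on my own checks.

- **Caps:** all three bottomed out at the same tool height, with 12–18 N on the tool. That matches a cap that is home on a housing sitting on the pocket floor.
- **Housings:** pictures taken before the push showed all three square in their pockets. Through the hood afterwards they were still in place.
- **Tray:** the push ended on a hard stop at 21 N, and the grip was back where it stood at the start.
- **Surroundings:** the roll right of the station looked unmoved, the blue look-alike was left alone, and the arm was clear of everything. I looked for further housings in the top and wrist views and saw none, though the large cartons hide some of the bench.

**Disagreement:** a kinematic estimate and the wrist camera differed by about 5 mm on the pocket position after the first cap. Pressing that cap probably slid the tray in by about 4–5 mm, still well over 100 mm out. I went by the camera and eased the tool back against that drift on the other two caps.

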